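Set up a four-point bend fixture

TASK

Get the four-point bend fixture ready for a test: lay the two thick rollers in its two V-grooves, rest the long flat bar across both rollers, centred and square to them, then stand the loading yoke upright on the bar, centred between the rollers with its length along the bar. Leave the two thin rollers and the short bar, which belong to other tests, where they lie.

Things in the scene. Friction and masses are not known exactly. Their poses are not given: they have to be found in the camera images.
- fixture: Fixed bend fixture: dark bed plate 64 (x) x 176 (y) x 14 mm; origin under its centre, on the bench. Two steel supports at y = +50 and -50 mm, each 40 mm wide in y, top at z = 49 mm with a 90-degree V-groove along x, 50 mm long, 22 wide, 11 deep, open-ended. Centres once in place: thick roller z = 52 mm (axis along x), long bar z = 67 (length along y), yoke z = 92.
- thick_roller_a_center (a point): Centre of a thick bright steel roller, 20 mm in diameter and 60 mm long, 0.15 kg, lying on the bench (centre 10 mm up). x: along its axis; its y and z turn with it as it rolls. Faintly faceted: does not roll by itself. Either thick roller may go in either groove.
- thick_roller_b_center (a point): Centre of the other thick steel roller, the same as the first.
- thin_roller_a_center (a point): Centre of a thin steel roller, 10 mm in diameter and 60 mm long, lying on the bench (centre 5 mm up), x along its axis. Not used: leave it alone.
- thin_roller_b_center (a point): Centre of the other thin steel roller, the same. Not used: leave it alone.
- long_bar_center (a point): Centre of the long flat steel bar, 25 mm wide (x) x 150 mm long (y) x 10 mm thick (z), about 0.3 kg, lying flat on the bench (centre 5 mm up).
- short_bar_center (a point): Centre of the short flat steel bar, 25 mm wide (x) x 90 mm long (y) x 10 mm thick (z), lying flat on the bench. Too short for the fixture: leave it alone.
- yoke_center (a point): Centre of the loading yoke's dark steel block, 32 mm wide (x) x 74 long (y) x 20 high, about 0.4 kg, standing on two bright half-round noses that run across it (along x) at y = +24 and -24 mm. Noses' lowest lines 20 mm below this point, block's underside 10 below, flat top 10 above; round dished seat on top, 24 mm wide, 6 high. Grip across the 32 mm width.
Things that resemble listed ones, but are neither listed nor needed, are in the scene too. What is shaped like the part that bears long_bar_center but red is not meant.

How it is judged:
By the outcome, as a careful person would: the job done as asked, in the order asked, and still so for the second after the job is handed in, with the robot touching nothing.
It also fails if it takes over 99 s, if anything falls off the work surface, if the arm or the gripper's body presses on something with over 40 N, if the wrist force passes 120 N, or if a joint passes its speed limit or range.

ROBOT

A 6-joint arm with a two-finger parallel gripper is mounted at the origin on a cart in front of the work surface, level with it; the furniture and walls round the work are solid. World frame = base frame: x ahead of the robot, y to its left, z up, the work surface at z = 0. Lengths are in m, angles in rad, forces in N, time in s.
With the tool pointing down it reaches from about 0.4 to 0.825 m from the base axis. Payload 7 kg.
Tool frame: the origin (TCP) lies midway between the tips of the shut fingers; the grasp point (between the pads) lies 19 mm behind it; z points along the fingers, y is the direction in which the jaws open and shut (so a half turn about z gives the same grasp; the last joint's range is limited). The gripper opens to 88 mm and grips with 3 to 60 N. Pads are 19 mm wide; open, the fingers measure 130 mm over their backs; the gripper's body (78 mm by 193 mm) begins 47 mm behind the grasp point.
Start: joints at [-0.874, 0.359, 0.012, 0, -1.224, -0.288], TCP at [0.268, -0.619, 0.227] pointing down, gripper open.
Joint ranges: [-3.07, 3.07], [-1.43, 2.12], [-1.02, 1.25], [-3.03, 1.67], [-3.05, -0], [-3.03, 3.03]. Speed limits (rad/s): [2.39, 2.39, 3.01, 3.14, 3.14, 3.14].

INTERFACE

Orientations are given as [roll, pitch, yaw] about the fixed x, y, z axes, in that order (R = Rz(yaw) Ry(pitch) Rx(roll)).
In Python, from station import get_state, grab_frame, camera_info, job_done gives the robot as it stands. The module is installed in compiled form; this text tells all that it offers.
- The arm moves only by the shell command python3 -m inch 'ROWS' [FORCE]. ROWS is JSON, a list that holds one entry, the list of rows, each a list of 7 numbers: the shift along the tool's x, y, z normalised to -1 to 1, where 1 is 50 cm, then the turn, a rotation vector about the tool's x, y, z normalised to -1 to 1, where 1 is 180 degrees, then the closure, from 0 (fully open) to 1 (shut). A call has 1 to 20 rows; each row shifts and turns the commanded pose from where the row before left it, along the tool's axes as they then stand; what a row does not reach is not made up. A row lasts 1/10 s, in which the tool goes at most 50 mm and 8.59 degrees, less where a joint would pass 70% of its speed; a pose out of reach is approached as far as the arm can. A call with a number of a shift or a turn outside -1 to 1 is refused whole. A call with a gripper value outside its range is refused whole. The fingers move at their own pace and stop on an object; FORCE is the grip in N (left out, the last holds). Time passes only in rows, so rows that do not move let the fingers close. It gives the time, the measured TCP pose, the force and the opening at its end, in the units of the state.
- get_state(): the state, without advancing time (a new reading comes with each control period).
- grab_frame(name): name is "scene" or "top" or "wrist"; returns the picture (420x560x3 uint8, blue, green, red); there is no depth.
- camera_info(name): a dict with "vertical_fov" (degrees; the focal length in pixels is half the picture's height over the tangent of half this angle, whatever the lens; pixels are square), "cx", "cy" (the principal point, pixels), "R" (3x3) and "t" (3): a world point X has camera coordinates R X + t. Camera axes: x right, y down, z forward; pixel columns grow to the right and rows downward; lengths in m; the calibration is good to about 2 mm. A picture is of the moment at which its call begins: read the wrist's pose just before it. camera_info takes no time and is no camera call; for the wrist camera it gives the pose at the moment of the call.
- job_done(): hands the job in, once; it reports no verdict.
The state is a dict: "t": time; "q": joint angles; "qd": joint speeds; "joint_efforts": joint torques, N m; "eef_pos": TCP position; "ee_rot": TCP orientation; "force": force on the tool from outside, world axes, zero at the start; "moment": the same for the moment, N m; "width": finger opening in m.
Only numpy, scipy, OpenCV 4.12 (cv2) and the standard library are available. Lean on these libraries where they do the work, as an engineer would, in place of code of your own. Each camera call takes 0.05 s, during which the arm holds its last target.

## Working session

There is one attempt and no reset: what is moved stays moved. The work goes in short steps, Python scripts to look and compute and a shell command to move; the robot and the scene stay as the last step left them, time stands still between calls to the robot, and variables do not carry over. Pictures are saved under pics/ and viewed, and the job is handed in when it is done.

```bash
mkdir -p pics; python3 - <<'E'
from station import *
import cv2
print(get_state())
for n in ("scene","top","wrist"):
    i=camera_info(n); print(n,i)
    cv2.imwrite(f"pics/{n}0.png",grab_frame(n))
E
```

```text
{'t': 0.0, 'q': array([-8.73903188e-01,  3.59404130e-01,  1.10692903e-02, -3.52615575e-04,
       -1.22409685e+00, -2.88094539e-01]), 'qd': array([-0.00017184, -0.00019959, -0.0001674 , -0.00145644,  0.00096284,
        0.00042568]), 'joint_efforts': array([ 1.91359875e-03, -5.82714272e+01,  2.93061680e+01,  6.99740097e+00,
        6.91430309e-03, -1.99353390e-04]), 'eef_pos': array([ 0.26809862, -0.61894615,  0.22561563]), 'ee_rot': array([ 3.13993050e+00, -1.46876135e-04, -2.73291402e+00]), 'force': array([ 0.29567792,  0.08191169, -0.25573858]), 'moment': array([0.0207952 , 0.03134767, 0.00808933]), 'width': 0.08767083979689896}
scene {'vertical_fov': 43.49079289807164, 'cx': 281.63650046423965, 'cy': 214.31112416158837, 'R': array([[ 0.70190777, -0.71213334,  0.01384156],
       [-0.43027968, -0.43942753, -0.7885194 ],
       [ 0.56761332,  0.54751215, -0.6148541 ]]), 't': array([-0.37932982,  0.25327171,  0.69063307])}
top {'vertical_fov': 47.87295668343968, 'cx': 276.65078049618097, 'cy': 203.21284527714224, 'R': array([[-0.01541735, -0.9998489 , -0.00803024],
       [-0.99393672,  0.01619964, -0.10875374],
       [ 0.10886739,  0.00630486, -0.99403629]]), 't': array([0.02584555, 0.53961744, 1.14461767])}
wrist {'vertical_fov': 58.21940414855053, 'cx': 276.2905370346656, 'cy': 204.8738666929758, 'R': array([[-0.39689611,  0.91786113,  0.00210497],
       [ 0.88264129,  0.38103533,  0.27523887],
       [ 0.25182899,  0.11109917, -0.96137357]]), 't': array([ 0.67331654, -0.03561708,  0.39168246])}
```

View pics/scene0.png

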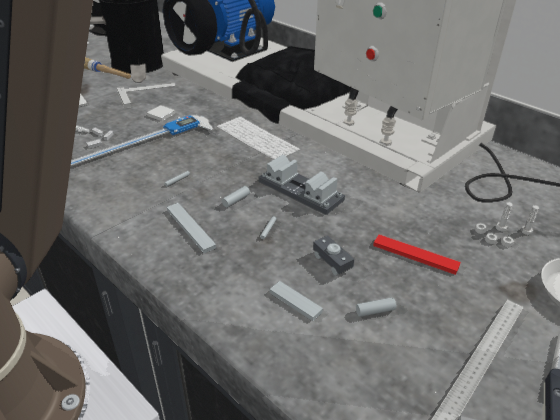

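View pics/top0.png

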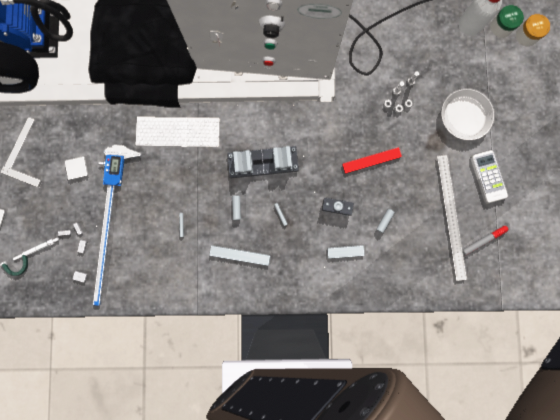

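View pics/wrist0.png

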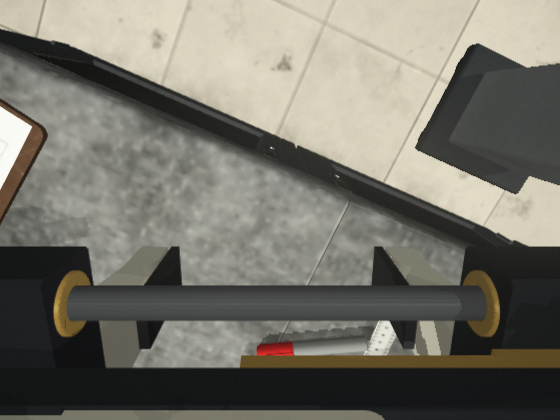

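```bash
python3 - <<'E'
import cv2
a=cv2.imread("pics/top0.png")[135:275,160:420]
cv2.imwrite("pics/top0c.png",cv2.resize(a,None,fx=3,fy=3,interpolation=cv2.INTER_CUBIC))
a=cv2.imread("pics/scene0.png")[140:330,150:410]
cv2.imwrite("pics/scene0c.png",cv2.resize(a,None,fx=3,fy=3,interpolation=cv2.INTER_CUBIC))
E
```

```text
(no output)
```

View pics/top0c.png

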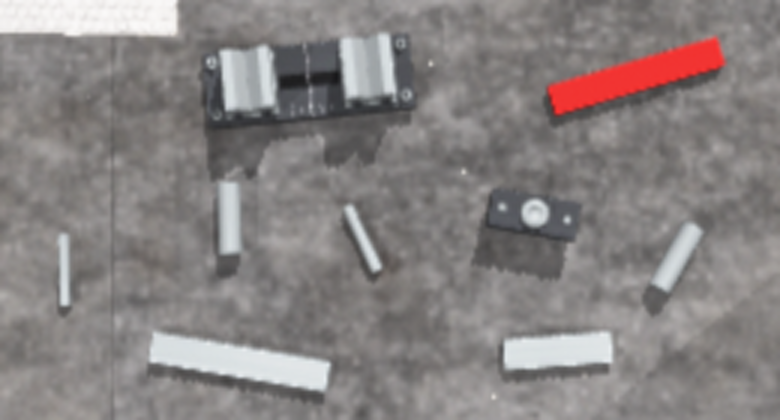

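View pics/scene0c.png

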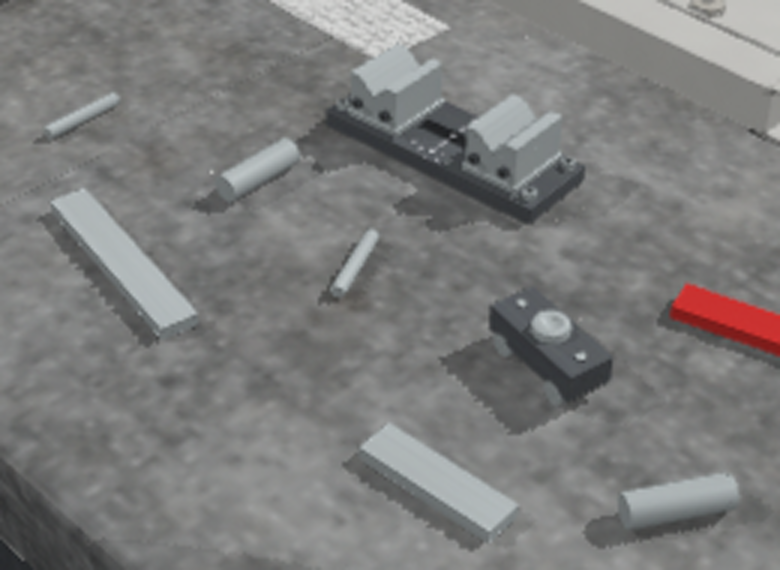

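```bash
cat > h.py <<'E'
import numpy as np, cv2
from station import *
def K(i): 
    f=210/np.tan(np.radians(i["vertical_fov"])/2); return f
def p2w(i,u,v,z):
    f=K(i); R=np.array(i["R"]);t=np.array(i["t"])
    d=R.T@np.array([(u-i["cx"])/f,(v-i["cy"])/f,1]); C=-R.T@t
    return C+d*(z-C[2])/d[2]
def w2p(i,X):
    X=np.atleast_2d(X); c=X@np.array(i["R"]).T+np.array(i["t"]); f=K(i)
    return np.c_[f*c[:,0]/c[:,2]+i["cx"],f*c[:,1]/c[:,2]+i["cy"]]
def crop2(p,s,x0,y0): return (p[0]+.5)/s-.5+x0,(p[1]+.5)/s-.5+y0
def box(c,yaw,hx,hy,z0,z1):
    c=np.array(c);R=np.array([[np.cos(yaw),-np.sin(yaw)],[np.sin(yaw),np.cos(yaw)]])
    P=np.array([[hx,hy],[-hx,hy],[-hx,-hy],[hx,-hy]])@R.T+c[:2]
    return np.r_[np.c_[P,[z0]*4],np.c_[P,[z1]*4]]
def drawbox(img,i,B,s=1,x0=0,y0=0,col=(0,0,255)):
    p=w2p(i,B); q=(((p-[x0,y0]+.5)*s-.5)).round().astype(int)
    for a,b in [(0,1),(1,2),(2,3),(3,0),(4,5),(5,6),(6,7),(7,4),(0,4),(1,5),(2,6),(3,7)]:
        cv2.line(img,tuple(map(int,q[a])),tuple(map(int,q[b])),col,1)
def tcp2wd(): pass
E
python3 - <<'E'
from h import *
i=camera_info("top")
def g(pts,z):
    P=np.array([p2w(i,*crop2(p,3,160,135),z) for p in pts]); return P
def quad(n,pts,z):
    P=g(pts,z); c=P.mean(0); d=(P[1]+P[2]-P[0]-P[3])/2; e=(P[3]+P[2]-P[0]-P[1])/2
    print(n,c.round(4),"len",np.linalg.norm(d).round(4),"wid",np.linalg.norm(e).round(4),"len dir deg",np.degrees(np.arctan2(d[1],d[0])).round(1))
quad("long",[(152,333),(330,360),(327,390),(149,361)],.01)
quad("short",[(503,340),(611,332),(613,362),(505,370)],.01)
quad("yoke",[(490,189),(580,202),(576,240),(487,226)],.03)
quad("fixplate",[(204,55),(411,33),(415,106),(210,127)],.014)
def ax(n,a,b,z):
    P=g([a,b],z);d=P[1]-P[0];print(n,P.mean(0).round(4),np.linalg.norm(d).round(4),np.degrees(np.arctan2(d[1],d[0])).round(1))
ax("rolA",(229,182),(229.5,254),.012)
ax("rolB",(692,226),(661,288),.012)
print(-i["R"].T@i["t"])
j=camera_info("scene")
E
```

```text
long [0.4137 0.1122 0.01  ] len 0.1501 wid 0.0241 len dir deg -99.8
short [ 0.4178 -0.1527  0.01  ] len 0.09 wid 0.0248 len dir deg -86.7
yoke [ 0.5303 -0.1331  0.03  ] len 0.0745 wid 0.0313 len dir deg -99.6
fixplate [0.6491 0.0504 0.014 ] len 0.1754 wid 0.0625 len dir deg -84.9
rolA [0.5332 0.1197 0.012 ] 0.0608 -180.0
rolB [ 0.4944 -0.2537  0.012 ] 0.0585 151.5
[0.41213252 0.00988339 1.19668446]
```

```bash
cat > ov.py <<'E'
from h import *
r=np.radians
def rig(fx=(.6491,.0504,r(5.1)),long=(.4137,.1122,r(-9.8)),yoke=(.5303,-.1331,r(-9.6)),ra=(.5332,.1197,0),rb=(.4944,-.2537,r(-28.5)),short=(.4178,-.1527,r(3.3))):
    out=[]
    c,s=np.cos(fx[2]),np.sin(fx[2])
    if fx:
        out.append(box(fx,fx[2],.032,.088,0,.014))
        for sy in (.05,-.05):
            out.append(box((fx[0]-s*sy,fx[1]+c*sy),fx[2],.025,.02,.014,.049))
            out.append(box((fx[0]-s*sy,fx[1]+c*sy),fx[2],.025,.011,.049,.049))
    if long: out.append(box(long,long[2],.0125,.075,0,.01))
    if short: out.append(box(short,short[2],.0125,.045,0,.01))
    if yoke: out.append(box(yoke,yoke[2],.016,.037,.01,.03))
    for q in (ra,rb):
        if q: out.append(box(q,q[2],.03,.01,0,.02))
    return out
E
python3 - <<'E'
from ov import *
for n,(x0,y0,x1,y1) in dict(top=(160,135,420,275),scene=(150,140,410,330)).items():
    i=camera_info(n); im=cv2.imread(f"pics/{n}0.png")[y0:y1,x0:x1]
    im=cv2.resize(im,None,fx=3,fy=3,interpolation=cv2.INTER_CUBIC)
    for B in rig(): drawbox(im,i,B,3,x0,y0)
    cv2.imwrite(f"pics/{n}1.png",im)
E
```

```text
(no output)
```

View pics/top1.png

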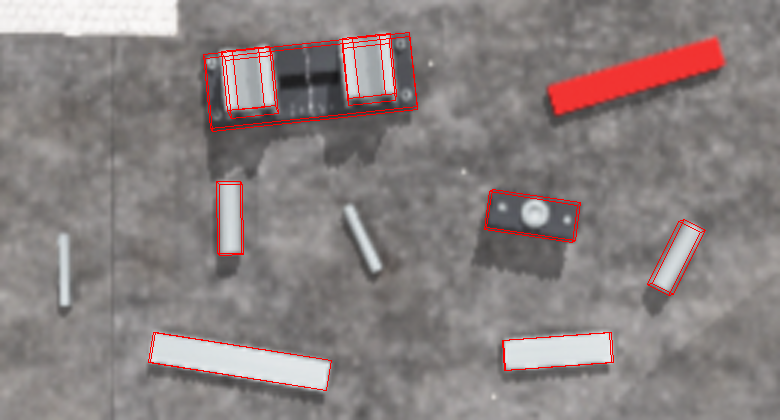

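View pics/scene1.png

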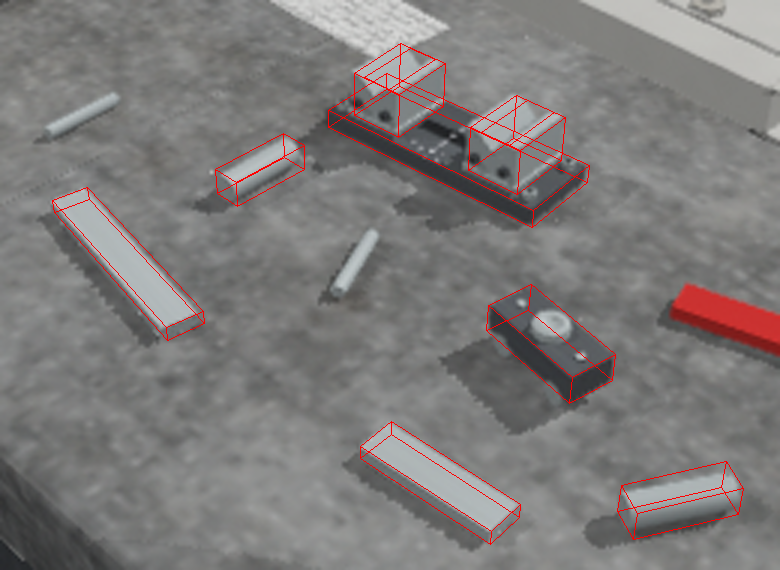

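```bash
python3 -m inch '[[[0,0,0,0,0,-0.0442,0.1],[0,0,0,0,0,-0.0442,0.1],[0,0,0,0,0,-0.0442,0.1],[0,0,0,0,0,-0.0442,0.1],[0,0,0,0,0,-0.0442,0.1],[0,0,0,0,0,-0.0442,0.1],[0,0,0,0,0,-0.0442,0.1],[0,0,0,0,0,-0.0442,0.1],[0,0,0,0,0,-0.0442,0.1]]]' 30
cat >> h.py <<'E'
from scipy.spatial.transform import Rotation as Ro
def wd(target,yaw=None):
    s=get_state(); p=np.array(s["eef_pos"]); R=Ro.from_euler("xyz",s["ee_rot"]).as_matrix()
    d=R.T@(np.array(target)-p)
    print("t",round(s["t"],2),"pos",p.round(4),"rot deg",np.degrees(s["ee_rot"]).round(2),"w",round(s["width"],4),"F",s["force"].round(1))
    print("tool shift /0.5:",(d/.5).round(4),"rows>=",round(np.linalg.norm(d)/.05,2))
    if yaw is not None:
        D=Ro.from_euler("xyz",[np.pi,0,np.radians(yaw)]).as_matrix()
        print("turn/pi:",(Ro.from_matrix(R.T@D).as_rotvec()/np.pi).round(4))
E
python3 -c "
from h import *
wd([.6,.11,.2256],-85)"
```

```text
t: 1.05
eef_pos: [0.2682, -0.6192, 0.2261]
ee_rot: [3.141, 0.001, -1.477]
force: [0.1, -0.2, 0.4]
width: 0.079
t 1.05 pos [ 0.2682 -0.6192  0.2261] rot deg [ 1.7998e+02  4.0000e-02 -8.4650e+01] w 0.079 F [ 0.1 -0.2  0.4]
tool shift /0.5: [-1.3901 -0.7967  0.0018] rows>= 16.02
turn/pi: [0.0001 0.0002 0.0019]
```

```bash
python3 -m inch '[[[-0.0818,-0.0469,0,0,0,0,0.1],[-0.0818,-0.0469,0,0,0,0,0.1],[-0.0818,-0.0469,0,0,0,0,0.1],[-0.0818,-0.0469,0,0,0,0,0.1],[-0.0818,-0.0469,0,0,0,0,0.1],[-0.0818,-0.0469,0,0,0,0,0.1],[-0.0818,-0.0469,0,0,0,0,0.1],[-0.0818,-0.0469,0,0,0,0,0.1],[-0.0818,-0.0469,0,0,0,0,0.1],[-0.0818,-0.0469,0,0,0,0,0.1],[-0.0818,-0.0469,0,0,0,0,0.1],[-0.0818,-0.0469,0,0,0,0,0.1],[-0.0818,-0.0469,0,0,0,0,0.1],[-0.0818,-0.0469,0,0,0,0,0.1],[-0.0818,-0.0469,0,0,0,0,0.1],[-0.0818,-0.0469,0,0,0,0,0.1],[-0.0818,-0.0469,0,0,0,0,0.1],[0,0,0,0,0,0,0.1],[0,0,0,0,0,0,0.1]]]'
python3 - <<'E'
from ov import *
wd([.6,.11,.2256],-85)
i=camera_info("wrist"); im=grab_frame("wrist"); cv2.imwrite("pics/w1.png",im)
for B in rig(): drawbox(im,i,B)
cv2.imwrite("pics/w1o.png",im)
print(get_state()["q"])
E
```

```text
t: 2.95
eef_pos: [0.6044, 0.1093, 0.2256]
ee_rot: [3.14, -0.001, -1.481]
force: [-0.3, -0.3, -0.1]
width: 0.0785
t 2.95 pos [0.6044 0.1093 0.2256] rot deg [ 1.7991e+02 -3.0000e-02 -8.4870e+01] w 0.0785 F [-0.3 -0.3 -0.1]
tool shift /0.5: [-0.0022  0.0085 -0.0001] rows>= 0.09
turn/pi: [ 0.0005 -0.0002  0.0007]
[ 4.95211812e-01  2.60079557e-01 -1.29777697e-01 -1.69153268e-04
 -1.18229835e+00 -4.06742285e-01]
```

View pics/w1o.png

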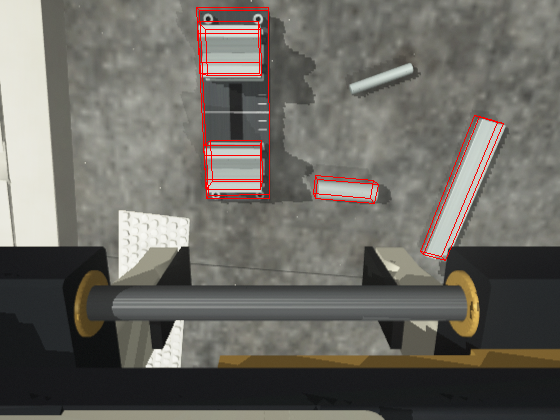

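```bash
python3 - <<'E'
import cv2
for n in ("w1","w1o"):
    a=cv2.imread(f"pics/{n}.png")[0:210,185:395]
    cv2.imwrite(f"pics/{n}c.png",cv2.resize(a,None,fx=2.85,fy=2.85,interpolation=cv2.INTER_CUBIC) if n=="w1o" else cv2.resize(a,(600,600),interpolation=cv2.INTER_CUBIC))
E
```

```text
(no output)
```

View pics/w1c.png

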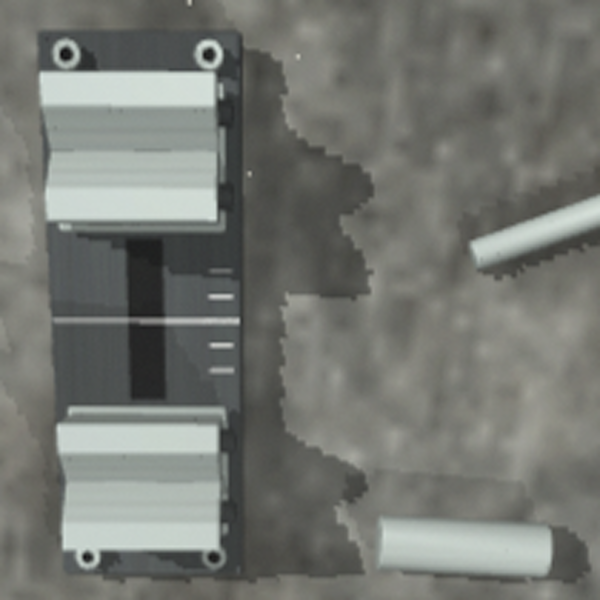

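View pics/w1oc.png

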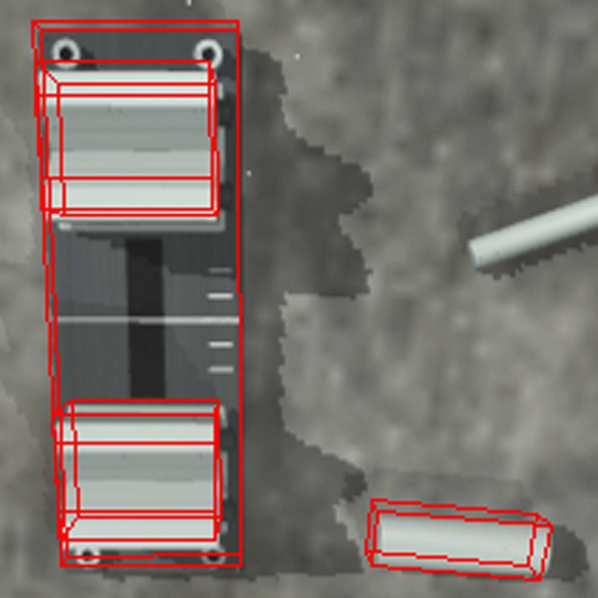

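```bash
python3 - <<'E'
from h import *
from scipy.optimize import least_squares
i=camera_info("wrist")
s=600/210
obs=[];loc=[]
def add(p,l): obs.append(crop2(p,s,185,0)); loc.append(l)
# image up = -y ; image left=+x
for yc,pts in ((-.05,[(40,72),(215,72),(217,221),(47,220)]),(.05,[(58,423),(219,423),(220,550),(64,550)])):
    for p,(a,b) in zip(pts,[(.025,-.02),(-.025,-.02),(-.025,.02),(.025,.02)]): add(p,(a,yc+b,.049))
for p,(a,b) in zip([(38,31),(241,30),(242,577),(67,578)],[(.032,-.088),(-.032,-.088),(-.032,.088),(.032,.088)]): add(p,(a,b,.014))
add((53,320),(.032,0,.014));add((239,320),(-.032,0,.014))
obs=np.array(obs);loc=np.array(loc)
def pose(q): 
    c,n=np.cos(q[2]),np.sin(q[2]); return np.c_[loc[:,0]*c-loc[:,1]*n+q[0],loc[:,0]*n+loc[:,1]*c+q[1],loc[:,2]]
r=least_squares(lambda q:(w2p(i,pose(q))-obs).ravel(),[.65,.05,.09],loss="soft_l1")
print(r.x[:2].round(4),np.degrees(r.x[2]).round(2)); print((w2p(i,pose(r.x))-obs).round(1).tolist())
P=[p2w(i,*crop2(p,s,185,0),.01) for p in [(380,519),(553,522),(551,576),(379,570)]]
P=np.array(P);d=P[0]+P[3]-P[1]-P[2];print("rolA",P.mean(0).round(4),np.linalg.norm(d)/2,np.degrees(np.arctan2(d[1],d[0])))
P=np.array([p2w(i,u,v,.01) for u,v in [(477,117),(507,124),(447,260),(424,251)]]); print(P.mean(0))
E
```

```text
[0.6473 0.0523] 4.99
[[0.0, 0.3], [0.1, 0.4], [-0.1, -0.1], [0.2, 0.2], [-0.0, 0.4], [-0.1, 0.4], [0.0, -0.3], [0.1, -0.4], [-0.6, -0.2], [0.2, 0.2], [0.6, -1.0], [-0.9, -1.3], [-0.6, 0.2], [1.3, 0.2]]
rolA [0.5293 0.1212 0.01  ] 0.061957421645001086 3.4751093994559064
[0.41216966 0.11125421 0.01      ]
```

```bash
python3 -c "
from h import *
wd([.531,.121,.1],-87.3)"
```

```text
t 3.0 pos [0.6041 0.1083 0.2259] rot deg [ 1.7992e+02 -2.0000e-02 -8.4930e+01] w 0.0786 F [-0.4  0.3  0.2]
tool shift /0.5: [-0.0382  0.143   0.252 ] rows>= 2.92
turn/pi: [ 0.0004 -0.0001  0.0131]
```

```bash
python3 -m inch '[[[-0.0076,0.0286,0.0504,0,0,0.0131,0.03],[-0.0076,0.0286,0.0504,0,0,0,0.03],[-0.0076,0.0286,0.0504,0,0,0,0.03],[-0.0076,0.0286,0.0504,0,0,0,0.03],[-0.0076,0.0286,0.0504,0,0,0,0.03],[0,0,0,0,0,0,0.03],[0,0,0,0,0,0,0.03]]]'
python3 - <<'E'
from ov import *
wd([.531,.121,.005],-87.3)
i=camera_info("wrist"); im=grab_frame("wrist")
for B in rig(fx=(.6473,.0523,r(5)),ra=(.531,.121,r(2.7)))+[box((.531,.121),r(2.7),.042,.0095,0.005,.005)]: drawbox(im,i,B)
cv2.imwrite("pics/w2o.png",im)
E
```

```text
t: 3.7
eef_pos: [0.5323, 0.1225, 0.1013]
ee_rot: [-3.141, -0.0, -1.524]
force: [0.5, 0.2, -0.2]
width: 0.085
t 3.7 pos [0.5323 0.1225 0.1013] rot deg [-1.7997e+02 -2.0000e-02 -8.7340e+01] w 0.085 F [ 0.5  0.2 -0.2]
tool shift /0.5: [0.0027 0.0029 0.1927] rows>= 1.93
turn/pi: [-0.0001 -0.0001 -0.0002]
```

View pics/w2o.png

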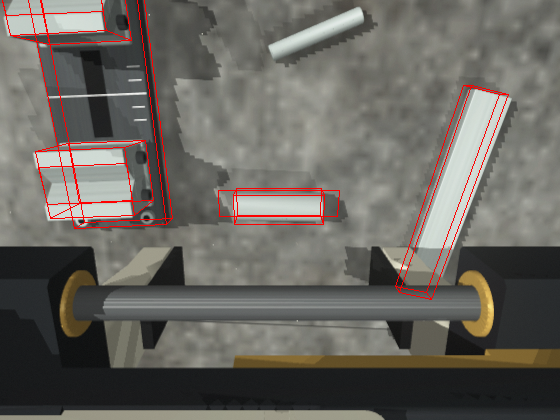

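```bash
python3 -m inch '[[[0.001,0.002,0.06,0,0,0,0.03],[0,0,0.06,0,0,0,0.03],[0,0,0.04,0,0,0,0.03],[0,0,0.032,0,0,0,0.03],[0,0,0,0,0,0,0.03]]]'
python3 - <<'E'
from ov import *
wd([.531,.121,.005],-87.3)
cv2.imwrite("pics/w3.png",grab_frame("wrist"));cv2.imwrite("pics/s3.png",grab_frame("scene")[100:300,120:390])
E
```

```text
t: 4.25
eef_pos: [0.5314, 0.1221, 0.0038]
ee_rot: [3.14, -0.001, -1.525]
force: [0.8, 0.9, -0.6]
width: 0.0852
t 4.25 pos [0.5314 0.1221 0.0038] rot deg [ 1.7993e+02 -4.0000e-02 -8.7380e+01] w 0.0852 F [ 0.8  0.9 -0.6]
tool shift /0.5: [ 0.0022  0.0008 -0.0024] rows>= 0.03
turn/pi: [ 0.0004 -0.0002 -0.0004]
```

View pics/w3.png

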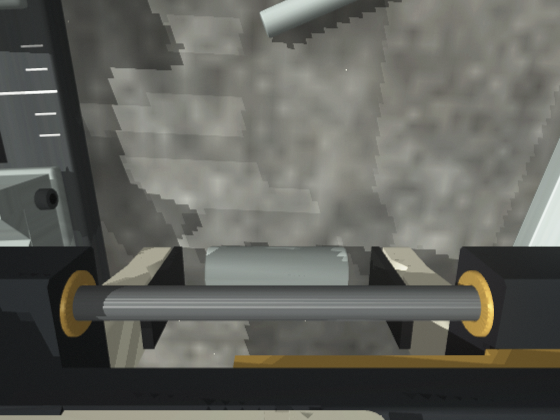

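View pics/s3.png

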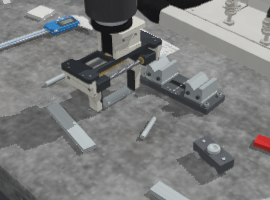

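```bash
python3 -m inch '[[[0,0,0,0,0,0,1],[0,0,0,0,0,0,1],[0,0,0,0,0,0,1],[0,0,0,0,0,0,1],[0,0,0,0,0,0,1],[0,0,0,0,0,0,1],[0,0,0,0,0,0,1]]]' 30
python3 -m inch '[[[0,0,-0.04,0,0,0,1],[0,0,-0.08,0,0,0,1],[0,0,-0.08,0,0,0,1],[0,0,0,0,0,0,1]]]'
python3 - <<'E'
from ov import *
wd([.6473-.05*np.sin(r(5)),.0523+.05*np.cos(r(5)),.11],-85)
cv2.imwrite("pics/w4.png",grab_frame("wrist"))
E
```

```text
t: 5.05
eef_pos: [0.5314, 0.1229, 0.0052]
ee_rot: [-3.141, 0.0, -1.524]
force: [-2.6, -0.0, 5.6]
width: 0.0599
t: 5.45
eef_pos: [0.5341, 0.1242, 0.1098]
ee_rot: [-3.133, 0.003, -1.523]
force: [1.2, -0.1, -1.5]
width: 0.0598
t 5.45 pos [0.5341 0.1242 0.1098] rot deg [-179.53    0.2   -87.26] w 0.0598 F [ 1.2 -0.1 -1.5]
tool shift /0.5: [ 0.0545 -0.2153  0.0012] rows>= 2.22
turn/pi: [-0.0026  0.001  -0.0126]
```

View pics/w4.png

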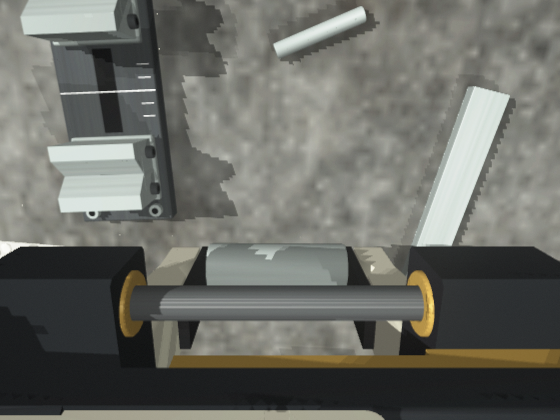

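```bash
python3 -m inch '[[[0.0136,-0.0538,0,0,0,-0.0126,1],[0.0136,-0.0538,0,0,0,0,1],[0.0136,-0.0538,0,0,0,0,1],[0.0136,-0.0538,0,0,0,0,1],[0,0,0,0,0,0,1],[0,0,0,0,0,0,1]]]'
python3 - <<'E'
from ov import *
wd([.6473-.05*np.sin(r(5)),.0523+.05*np.cos(r(5)),.051],-85)
i=camera_info("wrist"); im=grab_frame("wrist"); cv2.imwrite("pics/w5.png",im)
for B in rig(fx=(.6473,.0523,r(5)),ra=(.531,.121,r(2.7))): drawbox(im,i,B)
cv2.imwrite("pics/w5o.png",im);cv2.imwrite("pics/s5.png",cv2.resize(grab_frame("scene")[100:280,180:400],None,fx=3,fy=3))
E
```

```text
t: 6.1
eef_pos: [0.6394, 0.1032, 0.1022]
ee_rot: [3.138, -0.001, -1.486]
force: [-0.4, -0.1, -1.5]
width: 0.0593
t 6.1 pos [0.6394 0.1032 0.1022] rot deg [ 1.798e+02 -4.000e-02 -8.514e+01] w 0.0593 F [-0.4 -0.1 -1.5]
tool shift /0.5: [ 0.0026 -0.0072  0.1024] rows>= 1.03
turn/pi: [ 0.0011 -0.0002 -0.0008]
```

View pics/w5o.png

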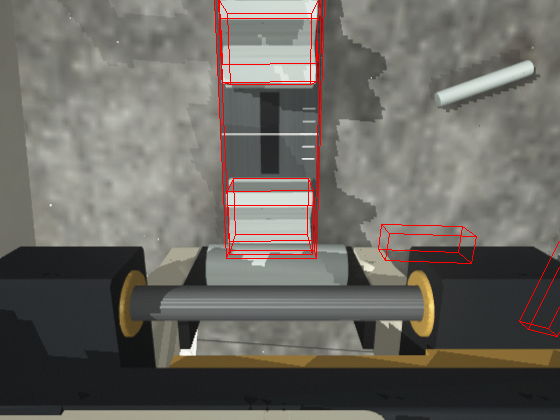

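View pics/s5.png

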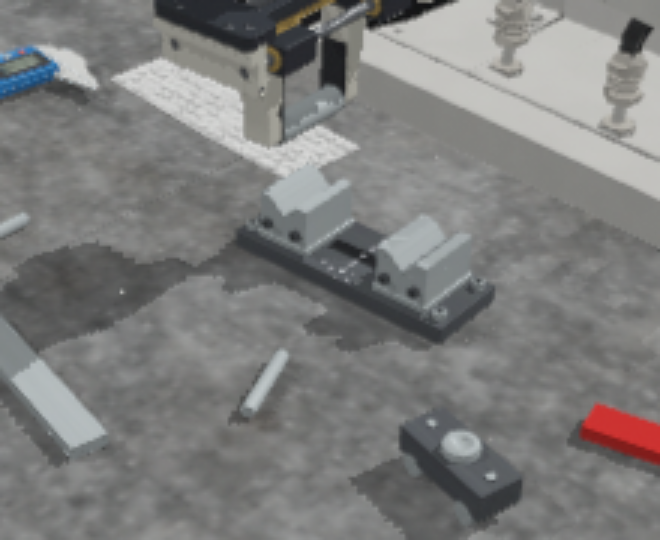

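```bash
python3 - <<'E'
from ov import *
i=camera_info("scene")
im=cv2.imread("pics/s5.png")
for B in [box((.6394,.1032),r(5),.03,.01,.0977,.1177)]+rig(fx=(.6473,.0523,r(5)))[:5]: drawbox(im,i,B,3,180,100)
cv2.imwrite("pics/s5o.png",im)
E
```

```text
(no output)
```

View pics/s5o.png

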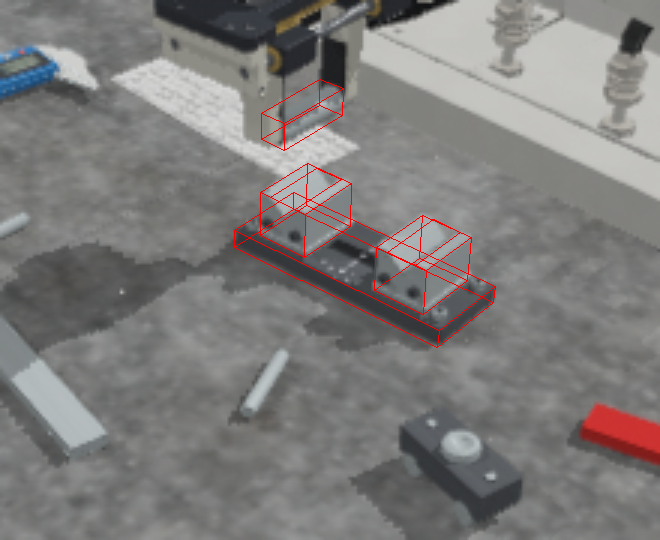

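```bash
python3 -m inch '[[[0.0026,-0.0072,0.04,0,0,0,1],[0,0,0.04,0,0,0,1],[0,0,0.022,0,0,0,1],[0,0,0,0,0,0,1],[0,0,0,0,0,0,1]]]'
python3 - <<'E'
from ov import *
wd([.6473-.05*np.sin(r(5)),.0523+.05*np.cos(r(5)),.047],-85)
im=grab_frame("wrist"); cv2.imwrite("pics/w6.png",im)
cv2.imwrite("pics/s6.png",cv2.resize(grab_frame("scene")[100:280,180:400],None,fx=3,fy=3))
E
```

```text
t: 6.7
eef_pos: [0.6441, 0.103, 0.054]
ee_rot: [-3.141, -0.0, -1.484]
force: [-0.1, 0.4, -1.3]
width: 0.0594
t 6.7 pos [0.6441 0.103  0.054 ] rot deg [-1.7999e+02 -1.0000e-02 -8.5030e+01] w 0.0594 F [-0.1  0.4 -1.3]
tool shift /0.5: [0.0015 0.0024 0.0141] rows>= 0.14
turn/pi: [-0.0001 -0.0001 -0.0001]
```

View pics/s6.png

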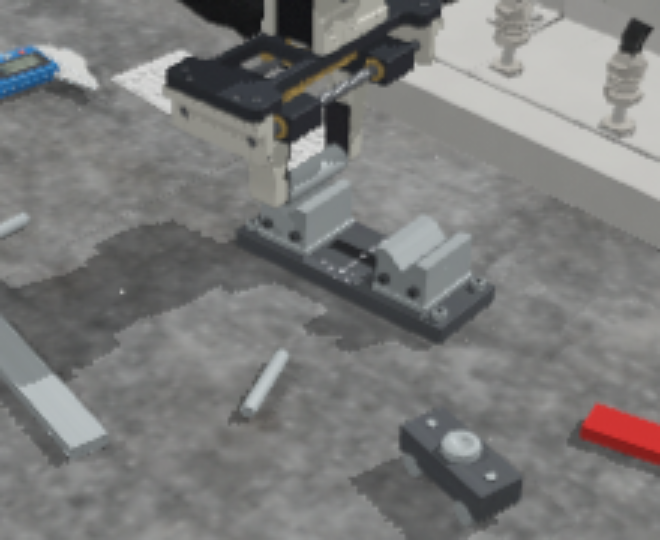

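View pics/w6.png

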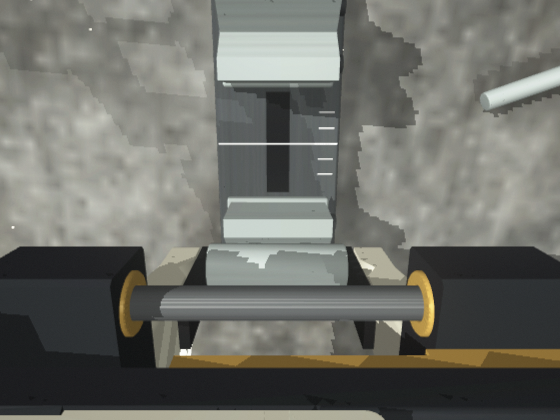

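```bash
python3 -m inch '[[[0.0015,0,0.006,0,0,0,1],[0,0,0.004,0,0,0,1],[0,0,0,0,0,0,1],[0,0,0,0,0,0,1]]]'

```

```text
t: 7.2
eef_pos: [0.6446, 0.1024, 0.0492]
ee_rot: [-3.14, 0.0, -1.484]
force: [-2.7, 1.9, 4.9]
width: 0.0595
```

```bash
python3 -m inch '[[[0,0,0.002,0,0,0,1],[0,0,0,0,0,0,1]]]'
python3 -m inch '[[[0,0,0,0,0,0,0.15],[0,0,0,0,0,0,0.15],[0,0,0,0,0,0,0.15],[0,0,0,0,0,0,0.15]]]'

```

```text
t: 7.4
eef_pos: [0.6448, 0.1027, 0.049]
ee_rot: [-3.14, 0.001, -1.484]
force: [-3.1, 3.6, 9.3]
width: 0.0595
t: 7.8
eef_pos: [0.6441, 0.1018, 0.0472]
ee_rot: [3.141, -0.0, -1.485]
force: [0.2, -0.6, -0.4]
width: 0.0738
```

```bash
python3 -m inch '[[[0,0,-0.04,0,0,0,0.1],[0,0,-0.09,0,0,0,0.1],[0,0,-0.09,0,0,0,0.1],[0,0,-0.09,0,0,0,0.1],[0,0,0,0,0,0,0.1]]]'
python3 - <<'E'
from ov import *
wd([.493,-.19,.2],-118)
im=grab_frame("wrist"); cv2.imwrite("pics/w7.png",im)
cv2.imwrite("pics/s7.png",cv2.resize(grab_frame("scene")[100:280,180:400],None,fx=3,fy=3))
E
```

```text
t: 8.3
eef_pos: [0.6478, 0.1027, 0.2103]
ee_rot: [-3.13, 0.002, -1.484]
force: [0.8, 0.7, -0.7]
width: 0.0789
t 8.3 pos [0.6478 0.1027 0.2103] rot deg [-1.7934e+02  1.1000e-01 -8.5020e+01] w 0.0789 F [ 0.8  0.7 -0.7]
tool shift /0.5: [0.5563 0.3594 0.0153] rows>= 6.63
turn/pi: [-0.0034  0.0017  0.1832]
```

View pics/s7.png

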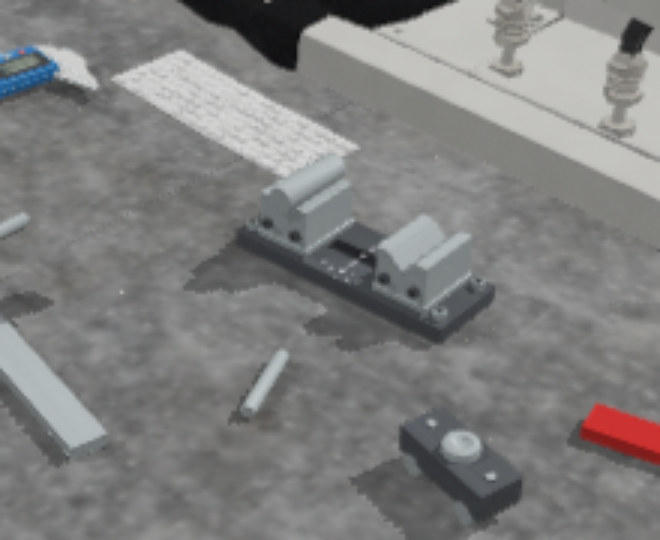

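View pics/w7.png

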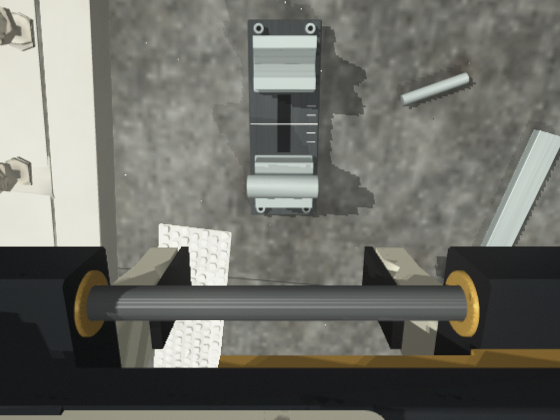

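```bash
python3 -m inch '[[[0,0,0,-0.0034,0.0017,0.0465,0.1],[0,0,0,0,0,0.0465,0.1],[0,0,0,0,0,0.0465,0.1],[0,0,0,0,0,0.0465,0.1],[0,0,0,0,0,0,0.1]]]'
python3 -c "
from ov import *
wd([.507,-.227,.2],-118.5)"
```

```text
t: 8.9
eef_pos: [0.6435, 0.1017, 0.2007]
ee_rot: [3.133, -0.012, -2.071]
force: [-0.2, 0.2, -0.6]
width: 0.0786
t 8.9 pos [0.6435 0.1017 0.2007] rot deg [ 179.51   -0.69 -118.68] w 0.0786 F [-0.2  0.2 -0.6]
tool shift /0.5: [ 0.7077 -0.0762  0.0093] rows>= 7.12
turn/pi: [ 0.0027 -0.0038 -0.001 ]
```

```bash
python3 -m inch '[[[0.0885,-0.0095,0,0.0027,-0.0038,0,0.1],[0.0885,-0.0095,0,0,0,0,0.1],[0.0885,-0.0095,0,0,0,0,0.1],[0.0885,-0.0095,0,0,0,0,0.1],[0.0885,-0.0095,0,0,0,0,0.1],[0.0885,-0.0095,0,0,0,0,0.1],[0.0885,-0.0095,0,0,0,0,0.1],[0.0885,-0.0095,0,0,0,0,0.1],[0,0,0,0,0,0,0.05],[0,0,0,0,0,0,0.05]]]'
python3 - <<'E'
from ov import *
wd([.4944,-.2537,.1],-118.5)
i=camera_info("wrist"); im=grab_frame("wrist"); cv2.imwrite("pics/w8.png",im)
for B in rig(fx=(.6473,.0523,r(5))): drawbox(im,i,B)
cv2.imwrite("pics/w8o.png",im)
E
```

```text
t: 9.9
eef_pos: [0.5075, -0.228, 0.2016]
ee_rot: [-3.141, 0.002, -2.068]
force: [0.2, -0.2, 0.3]
width: 0.0829
t 9.9 pos [ 0.5075 -0.228   0.2016] rot deg [-1.7996e+02  1.0000e-01 -1.1848e+02] w 0.0829 F [ 0.2 -0.2  0.3]
tool shift /0.5: [ 0.058  -0.0013  0.2031] rows>= 2.11
turn/pi: [-0.0002  0.0005  0.0001]
```

View pics/w8o.png

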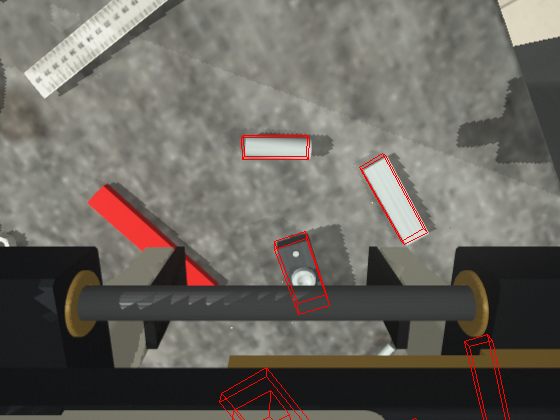

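```bash
python3 -m inch '[[[0.029,-0.0006,0.07,0,0,0,0.03],[0.029,-0.0006,0.08,0,0,0,0.03],[0,0,0.08,0,0,0,0.03],[0,0,0.08,0,0,0,0.03],[0,0,0.05,0,0,0,0.03],[0,0,0.0325,0,0,0,0.03],[0,0,0,0,0,0,0.03],[0,0,0,0,0,0,0.03]]]'
python3 - <<'E'
from ov import *
wd([.4944,-.2535,.005],-118.5)
cv2.imwrite("pics/w9.png",grab_frame("wrist"))
E
```

```text
t: 10.75
eef_pos: [0.4961, -0.2519, 0.0061]
ee_rot: [-3.14, 0.002, -2.066]
force: [0.5, -0.0, 0.3]
width: 0.0848
t 10.75 pos [ 0.4961 -0.2519  0.0061] rot deg [-1.7994e+02  9.0000e-02 -1.1838e+02] w 0.0848 F [ 0.5 -0.   0.3]
tool shift /0.5: [0.0045 0.0015 0.0021] rows>= 0.05
turn/pi: [-0.0004  0.0005  0.0006]
```

View pics/w9.png

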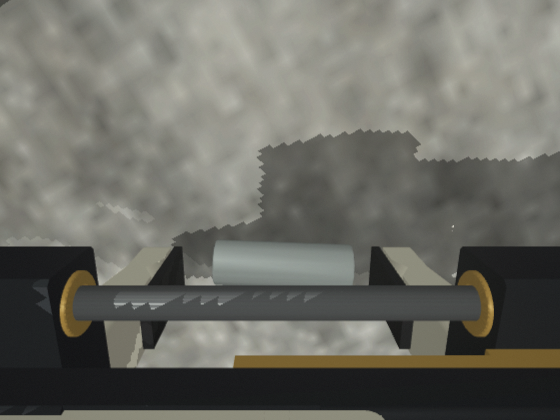

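```bash
python3 -m inch '[[[0.0045,0.0015,0.002,0,0,0,0.05],[0,0,0,0,0,0,1],[0,0,0,0,0,0,1],[0,0,0,0,0,0,1],[0,0,0,0,0,0,1],[0,0,0,0,0,0,1],[0,0,0,0,0,0,1],[0,0,0,0,0,0,1],[0,0,0,0,0,0,1]]]' 30
python3 -m inch '[[[0,0,-0.04,0,0,0,1],[0,0,-0.08,0,0,0,1],[0,0,-0.08,0,0,0,1],[0,0,0,0,0,-0.0465,1],[0,0,0,0,0,-0.0465,1],[0,0,0,0,0,-0.0465,1],[0,0,0,0,0,-0.0465,1],[0,0,0,0,0,0,1]]]'
python3 - <<'E'
from ov import *
wd([.6473+.05*np.sin(r(5)),.0523-.05*np.cos(r(5)),.13],-85)
cv2.imwrite("pics/w10.png",grab_frame("wrist"))
E
```

```text
t: 11.7
eef_pos: [0.4937, -0.2543, 0.0053]
ee_rot: [-3.14, 0.002, -2.069]
force: [-2.2, -0.1, 6.6]
width: 0.0595
t: 12.5
eef_pos: [0.4935, -0.2543, 0.1048]
ee_rot: [-3.139, 0.001, -1.483]
force: [-0.1, -0.1, -1.5]
width: 0.0593
t 12.5 pos [ 0.4935 -0.2543  0.1048] rot deg [-1.7986e+02  5.0000e-02 -8.4940e+01] w 0.0593 F [-0.1 -0.1 -1.5]
tool shift /0.5: [-0.4838 -0.3605 -0.0491] rows>= 6.05
turn/pi: [-0.0008  0.0003  0.0003]
```

View pics/w10.png

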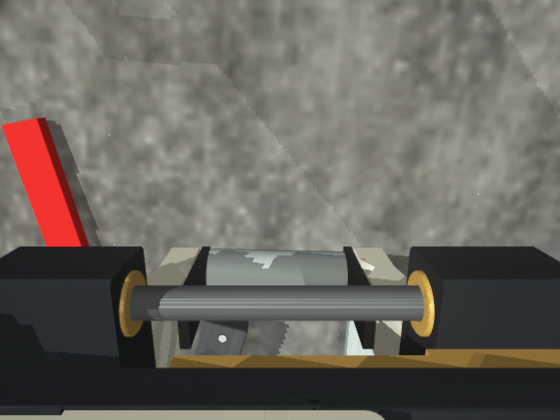

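```bash
python3 -m inch '[[[-0.0691,-0.0515,-0.007,0,0,0,1],[-0.0691,-0.0515,-0.007,0,0,0,1],[-0.0691,-0.0515,-0.007,0,0,0,1],[-0.0691,-0.0515,-0.007,0,0,0,1],[-0.0691,-0.0515,0,0,0,0,1],[-0.0691,-0.0515,0,0,0,0,1],[-0.0691,-0.0515,0,0,0,0,1],[0,0,0,0,0,0,1],[0,0,0,0,0,0,1]]]'
python3 - <<'E'
from ov import *
wd([.652,.0025,.053],-85)
im=grab_frame("wrist"); cv2.imwrite("pics/w11.png",im)
cv2.imwrite("pics/s11.png",cv2.resize(grab_frame("scene")[100:280,180:400],None,fx=3,fy=3))
# roller A centring in w7, approx
E
```

```text
t: 13.45
eef_pos: [0.6523, 0.0032, 0.1188]
ee_rot: [-3.14, 0.001, -1.487]
force: [-0.5, -1.2, -1.7]
width: 0.0597
t 13.45 pos [0.6523 0.0032 0.1188] rot deg [-1.7993e+02  4.0000e-02 -8.5180e+01] w 0.0597 F [-0.5 -1.2 -1.7]
tool shift /0.5: [0.0014 0.001  0.1316] rows>= 1.32
turn/pi: [-0.0004  0.0002 -0.001 ]
```

View pics/s11.png

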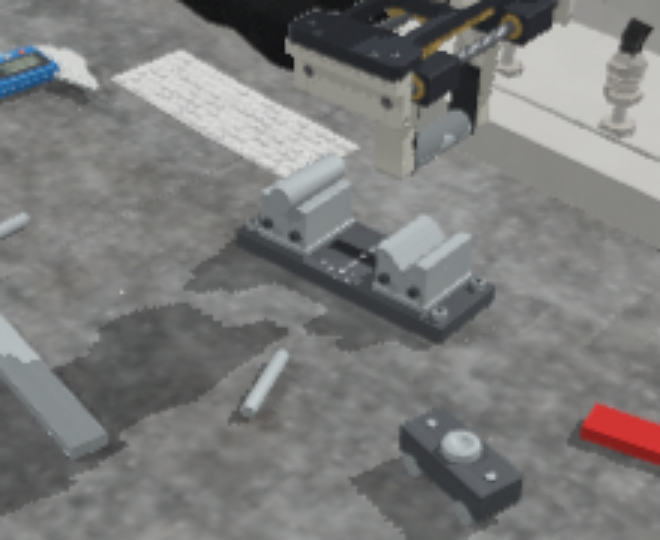

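View pics/w11.png

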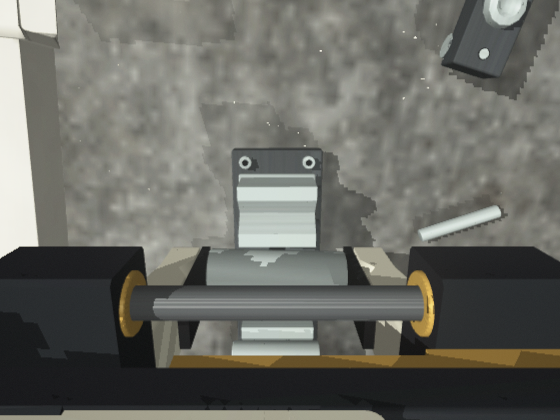

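```bash
python3 -m inch '[[[0.0014,0.001,0.05,0,0,0,1],[0,0,0.05,0,0,0,1],[0,0,0.03,0,0,0,1],[0,0,0,0,0,0,1],[0,0,0.006,0,0,0,1],[0,0,0.004,0,0,0,1],[0,0,0,0,0,0,1],[0,0,0,0,0,0,1]]]'
python3 - <<'E'
from ov import *
wd([.652,.0025,.047],-85)
E
```

```text
t: 14.35
eef_pos: [0.6525, 0.0015, 0.0505]
ee_rot: [-3.138, 0.001, -1.485]
force: [0.6, -0.8, -1.7]
width: 0.06
t 14.35 pos [0.6525 0.0015 0.0505] rot deg [-1.7979e+02  5.0000e-02 -8.5060e+01] w 0.06 F [ 0.6 -0.8 -1.7]
tool shift /0.5: [-0.0021  0.0008  0.0069] rows>= 0.07
turn/pi: [-0.0012  0.0003 -0.0004]
```

```bash
python3 -m inch '[[[0,0,0.004,0,0,0,1],[0,0,0.002,0,0,0,1],[0,0,0,0,0,0,1]]]'

```

```text
t: 14.65
eef_pos: [0.6525, 0.0015, 0.0478]
ee_rot: [-3.138, 0.001, -1.484]
force: [-2.1, 0.6, 5.4]
width: 0.0599
```

```bash
python3 -m inch '[[[0,0,0.001,0,0,0,1],[0,0,0,0,0,0,0.15],[0,0,0,0,0,0,0.15],[0,0,0,0,0,0,0.15],[0,0,0,0,0,0,0.15]]]'
python3 -m inch '[[[0,0,-0.04,0,0,0,0.1],[0,0,-0.08,0,0,0,0.1],[0,0,-0.08,0,0,0,0.1],[-0.07,0,-0.06,0,0,0,0.1],[-0.07,0,-0.06,0,0,0,0.1],[0,0,0,0,0,0,0.1],[0,0,0,0,0,0,0.1]]]'
python3 - <<'E'
from ov import *
wd([.652,.0025,.047],-85)
i=camera_info("wrist");im=grab_frame("wrist"); cv2.imwrite("pics/w12.png",im)
cv2.imwrite("pics/w12c.png",cv2.resize(im[0:250,150:400],(750,750),interpolation=cv2.INTER_CUBIC)[:600])
import pickle;pickle.dump(i,open("w12.pkl","wb"))
E
```

```text
t: 15.15
eef_pos: [0.6521, 0.0014, 0.046]
ee_rot: [-3.139, 0.001, -1.485]
force: [0.4, -0.3, -0.1]
width: 0.074
t: 15.85
eef_pos: [0.6457, 0.072, 0.207]
ee_rot: [-3.138, 0.001, -1.483]
force: [-0.7, 0.1, -1.3]
width: 0.0789
t 15.85 pos [0.6457 0.072  0.207 ] rot deg [-1.7977e+02  8.0000e-02 -8.4980e+01] w 0.0789 F [-0.7  0.1 -1.3]
tool shift /0.5: [0.1401 0.0009 0.3197] rows>= 3.49
turn/pi: [-0.0013  0.0005  0.0001]
```

View pics/w12.png

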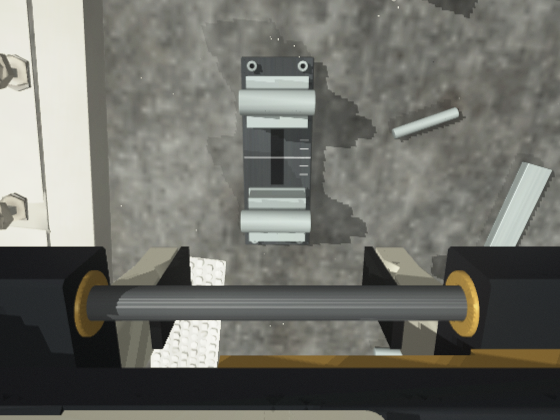

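View pics/w12c.png

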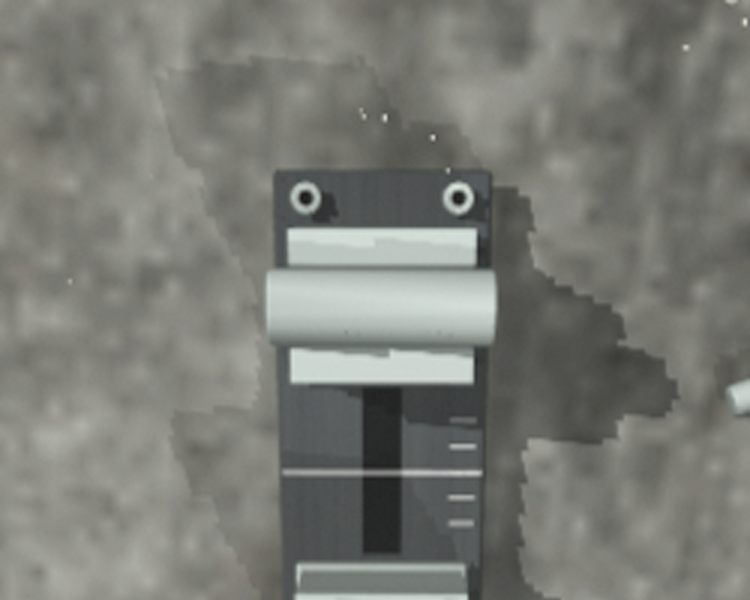

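```bash
python3 -m inch '[[[0,0,0,0,0,0.041,0.3],[0,0,0,0,0,0.041,0.3],[0,0,0,0,0,0,0.3]]]'
python3 - <<'E'
from ov import *
wd([.423,.171,.2],-99.8)
E
```

```text
t: 16.2
eef_pos: [0.645, 0.0699, 0.2046]
ee_rot: [3.141, 0.0, -1.745]
force: [0.5, 0.5, 0.2]
width: 0.0632
t 16.2 pos [0.645  0.0699 0.2046] rot deg [ 179.99    0.   -100.  ] w 0.0632 F [0.5 0.5 0.2]
tool shift /0.5: [-0.122   0.4724  0.0093] rows>= 4.88
turn/pi: [ 0.0001  0.     -0.0011]
```

```bash
python3 -m inch '[[[-0.0203,0.0787,0.0015,0,0,0,0.3],[-0.0203,0.0787,0.0015,0,0,0,0.3],[-0.0203,0.0787,0.0015,0,0,0,0.3],[-0.0203,0.0787,0.0015,0,0,0,0.3],[-0.0203,0.0787,0.0015,0,0,0,0.3],[-0.0203,0.0787,0.0015,0,0,0,0.3],[0,0,0,0,0,0,0.3],[0,0,0,0,0,0,0.3]]]'
python3 - <<'E'
from ov import *
wd([.4135,.112,.1],-99.8)
i=camera_info("wrist");im=grab_frame("wrist"); cv2.imwrite("pics/w13.png",im)
cv2.imwrite("pics/w13c.png",cv2.resize(im[80:280,170:370],(600,600),interpolation=cv2.INTER_CUBIC))
import pickle;pickle.dump(i,open("w13.pkl","wb"))
for B in rig(fx=(.6473,.0523,r(5))): drawbox(im,i,B)
cv2.imwrite("pics/w13o.png",im)
E
```

```text
t: 17.0
eef_pos: [0.423, 0.1713, 0.2013]
ee_rot: [-3.139, 0.002, -1.738]
force: [0.5, 0.2, 0.6]
width: 0.0615
t 17.0 pos [0.423  0.1713 0.2013] rot deg [-1.7985e+02  9.0000e-02 -9.9560e+01] w 0.0615 F [0.5 0.2 0.6]
tool shift /0.5: [ 0.1204 -0.0004  0.2024] rows>= 2.36
turn/pi: [-0.0008  0.0005  0.0014]
```

View pics/w13o.png

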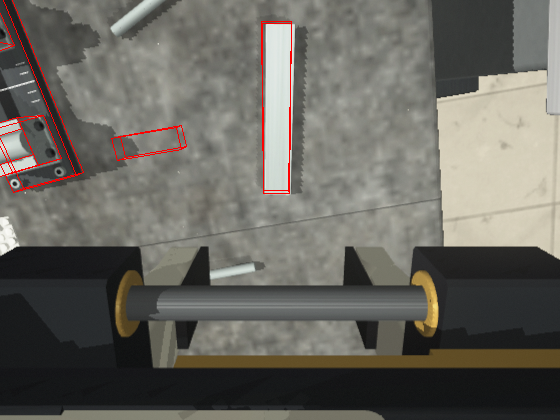

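View pics/w13c.png

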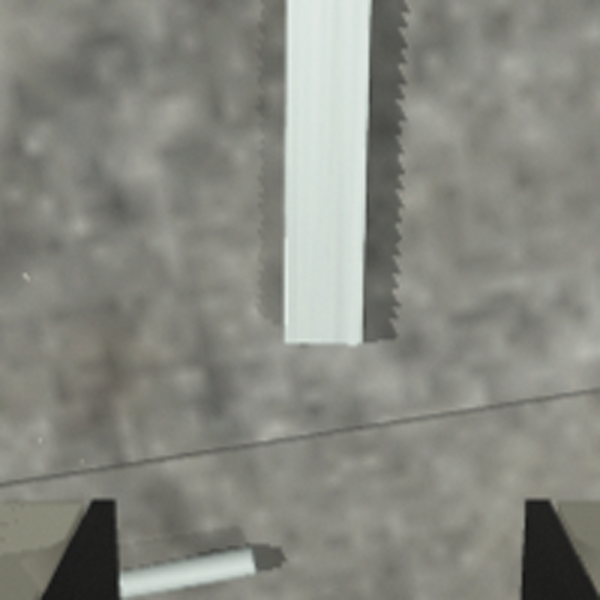

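```bash
python3 - <<'E'
from h import *
import pickle
i=pickle.load(open("w13.pkl","rb"))
im=cv2.imread("pics/w13.png"); cv2.imwrite("pics/w13d.png",cv2.resize(im[5:105,230:330],(600,600),interpolation=cv2.INTER_CUBIC))
P=np.array([p2w(i,u,v,.01) for u,v in [(263,22.5),(295,22.5),(290.8,194.3),(264.8,194.3)]])
d=(P[3]+P[2]-P[0]-P[1])/2; print(P.mean(0),np.linalg.norm(d),np.degrees(np.arctan2(d[1],d[0]))-90)
E
```

```text
[0.4116976  0.11390808 0.01      ] 0.15051080471314396 -9.909529569596145
```

View pics/w13d.png

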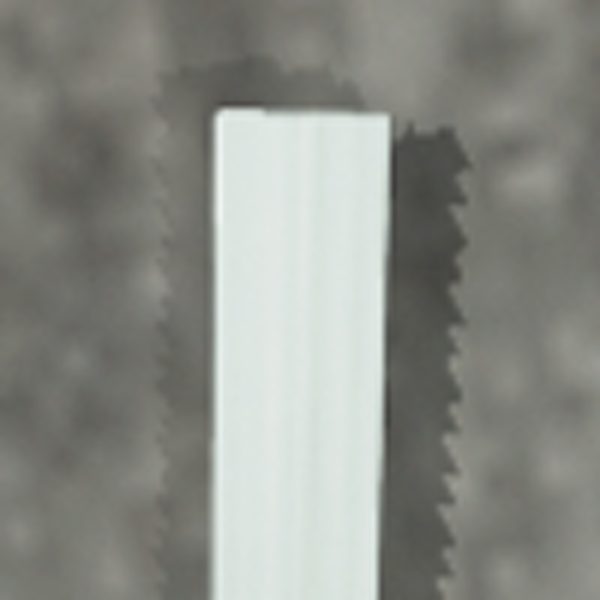

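```bash
python3 - <<'E'
from h import *
import pickle
i=pickle.load(open("w13.pkl","rb"))
P=np.array([p2w(i,u,v,.01) for u,v in [(266,23.4),(294.8,24),(290.8,194.3),(264.8,194.3)]])
d=(P[3]+P[2]-P[0]-P[1])/2; print(P.mean(0),np.linalg.norm(d),np.degrees(np.arctan2(d[1],d[0]))-90)
wd([.4118,.1138,.003],-99.4)
E
```

```text
[0.41118673 0.11446663 0.01      ] 0.14959101277873915 -10.3686704828433
t 17.05 pos [0.4236 0.1711 0.2012] rot deg [-1.7986e+02  7.0000e-02 -9.9650e+01] w 0.0617 F [ 0.9 -0.3  0.5]
tool shift /0.5: [0.1175 0.0051 0.3963] rows>= 4.13
turn/pi: [-0.0008  0.0004 -0.0014]
```

```bash
python3 -m inch '[[[0.0585,0.003,0.06,0,0,0.003,0.3],[0.0585,0.003,0.06,0,0,0,0.3],[0,0,0.09,0,0,0,0.3],[0,0,0.09,0,0,0,0.3],[0,0,0.06,0,0,0,0.3],[0,0,0.034,0,0,0,0.3],[0,0,0,0,0,0,0.3],[0,0,0,0,0,0,0.3]]]'
python3 - <<'E'
from ov import *
wd([.4114,.1142,.003],-100.2)
cv2.imwrite("pics/w14.png",grab_frame("wrist"))
E
```

```text
t: 17.85
eef_pos: [0.4112, 0.1134, 0.0033]
ee_rot: [-3.141, -0.001, -1.752]
force: [-0.5, 0.4, -0.2]
width: 0.0613
t 17.85 pos [0.4112 0.1134 0.0033] rot deg [-1.7994e+02 -3.0000e-02 -1.0039e+02] w 0.0613 F [-0.5  0.4 -0.2]
tool shift /0.5: [-0.0016 -0.0002  0.0005] rows>= 0.02
turn/pi: [-0.0003 -0.0002 -0.0011]
```

View pics/w14.png

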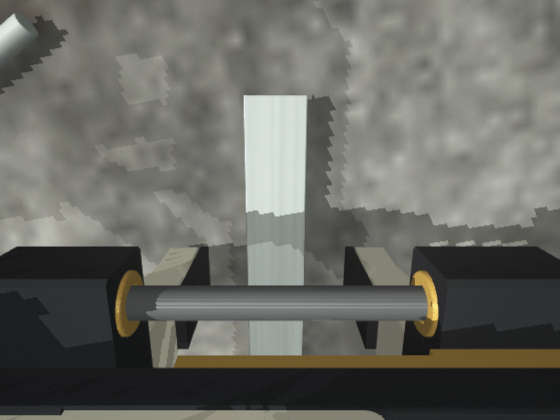

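```bash
python3 -m inch '[[[0,0,0,0,0,0,1],[0,0,0,0,0,0,1],[0,0,0,0,0,0,1],[0,0,0,0,0,0,1],[0,0,0,0,0,0,1],[0,0,0,0,0,0,1],[0,0,0,0,0,0,1],[0,0,0,0,0,0,1]]]' 45
python3 -m inch '[[[0,0,-0.03,0,0,0,1],[0,0,-0.07,0,0,0,1],[0,0,-0.08,0,0,0,1],[0,0,-0.08,0,0,0,1],[0,0,0,0,0,0,1],[0,0,0,0,0,0,1]]]'
python3 - <<'E'
from ov import *
wd([.6473,.0523,.13],-85)
im=grab_frame("wrist");i=camera_info("wrist")
s=get_state();c=s["eef_pos"];print(c)
cv2.imwrite("pics/w15.png",im)
cv2.imwrite("pics/s15.png",cv2.resize(grab_frame("scene")[60:260,100:360],None,fx=3,fy=3))
E
```

```text
t: 18.7
eef_pos: [0.4109, 0.1146, 0.0044]
ee_rot: [-3.139, 0.002, -1.751]
force: [-1.1, 0.5, 4.6]
width: 0.0239
t: 19.3
eef_pos: [0.4103, 0.1144, 0.1345]
ee_rot: [-3.139, 0.003, -1.752]
force: [0.2, 0.3, -3.0]
width: 0.0239
t 19.3 pos [0.4103 0.1144 0.1345] rot deg [-179.83    0.18 -100.39] w 0.0239 F [ 0.2  0.3 -3. ]
tool shift /0.5: [ 0.0368 -0.4887  0.0103] rows>= 4.9
turn/pi: [-0.0011  0.0009 -0.0855]
[0.40960022 0.11390311 0.13347201]
```

View pics/w15.png

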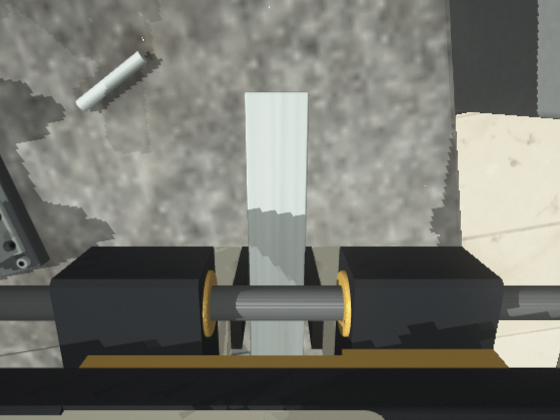

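View pics/s15.png

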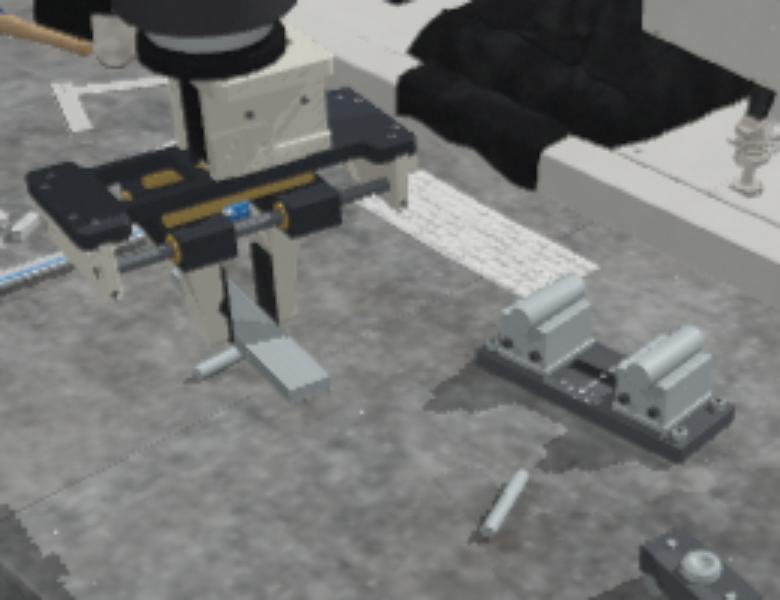

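```bash
python3 - <<'E'
from ov import *
i=camera_info("wrist");s=get_state();c=s["eef_pos"];R=Ro.from_euler("xyz",s["ee_rot"]).as_matrix()
for u,v in ((246,93),(307,93)): print((R.T@(p2w(i,u,v,c[2]+.006)-c)).round(4))
E
```

```text
[ 0.0749 -0.0115 -0.006 ]
[ 0.0749  0.0122 -0.006 ]
```

```bash
python3 -m inch '[[[0,0,0,0,0,-0.0428,1],[0,0,0,0,0,-0.0428,1],[0,0,0,0,0,0,1],[0,0,0,0,0,0,1]]]'
python3 - <<'E'
from ov import *
wd([.6473,.0523,.13],-85)
E
```

```text
t: 19.8
eef_pos: [0.4098, 0.1138, 0.1331]
ee_rot: [-3.141, -0.001, -1.487]
force: [0.5, -0.3, -1.9]
width: 0.0241
t 19.8 pos [0.4098 0.1138 0.1331] rot deg [-1.7997e+02 -4.0000e-02 -8.5190e+01] w 0.0241 F [ 0.5 -0.3 -1.9]
tool shift /0.5: [ 0.1624 -0.4631  0.0065] rows>= 4.91
turn/pi: [-0.0001 -0.0002 -0.001 ]
```

```bash
python3 -m inch '[[[0.0232,-0.0661,0,0,0,-0.001,1],[0.0232,-0.0661,0,0,0,0,1],[0.0232,-0.0661,0,0,0,0,1],[0.0232,-0.0661,0,0,0,0,1],[0.0232,-0.0661,0,0,0,0,1],[0.0232,-0.0661,0,0,0,0,1],[0.0232,-0.0661,0,0,0,0,1],[0,0,0,0,0,0,1],[0,0,0,0,0,0,1],[0,0,0,0,0,0,1]]]'
python3 - <<'E'
from ov import *
wd([.6473,.0523,.07],-85)
i=camera_info("wrist");im=grab_frame("wrist"); cv2.imwrite("pics/w16.png",im)
im=grab_frame("scene")[60:260,160:420]; im=cv2.resize(im,None,fx=3,fy=3)
cv2.imwrite("pics/s16.png",im)
E
```

```text
t: 20.8
eef_pos: [0.6471, 0.0543, 0.1338]
ee_rot: [-3.141, 0.0, -1.481]
force: [0.6, 0.7, -2.5]
width: 0.0242
t 20.8 pos [0.6471 0.0543 0.1338] rot deg [-1.7996e+02  3.0000e-02 -8.4880e+01] w 0.0242 F [ 0.6  0.7 -2.5]
tool shift /0.5: [4.100e-03 1.000e-04 1.276e-01] rows>= 1.28
turn/pi: [-0.0002  0.0002  0.0007]
```

View pics/w16.png

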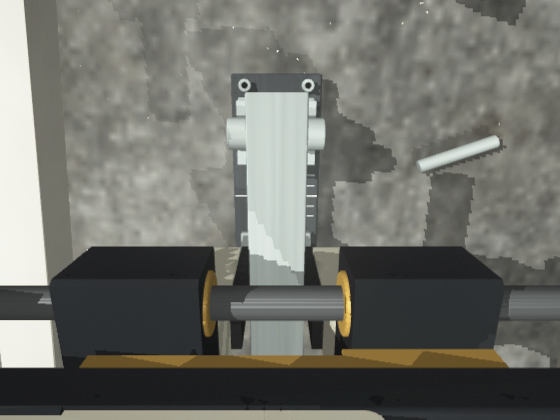

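View pics/s16.png

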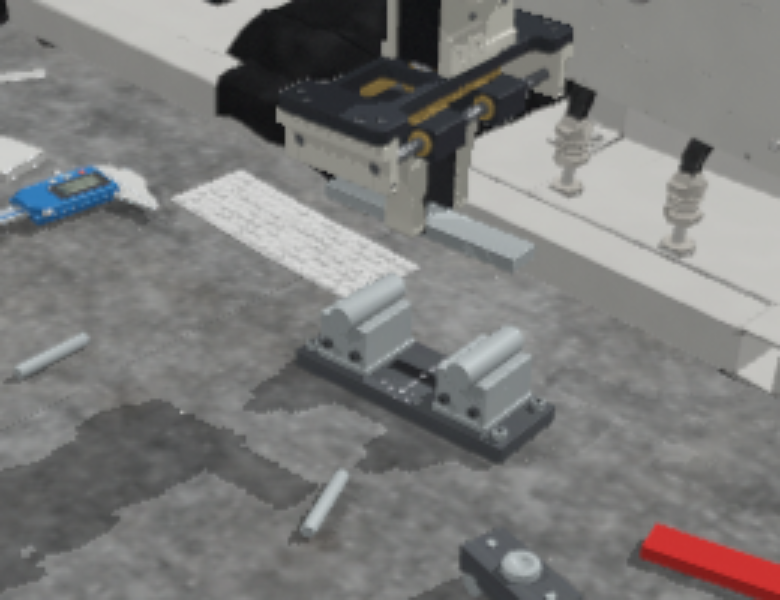

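```bash
python3 -m inch '[[[0.0041,0,0.05,0,0,0,1],[0,0,0.04,0,0,0,1],[0,0,0.034,0,0,0,1],[0,0,0,0,0,0,1],[0,0,0,0,0,0,1]]]'
python3 - <<'E'
from ov import *
wd([.6473,.0523,.065],-85)
i=camera_info("wrist");im=grab_frame("wrist"); cv2.imwrite("pics/w17.png",im)
im=grab_frame("scene")[60:260,160:420]; im=cv2.resize(im,None,fx=3,fy=3)
cv2.imwrite("pics/s17.png",im)
E
```

```text
t: 21.4
eef_pos: [0.6484, 0.0527, 0.0734]
ee_rot: [-3.139, 0.0, -1.479]
force: [-0.5, 0.6, -1.3]
width: 0.024
t 21.4 pos [0.6484 0.0527 0.0734] rot deg [-1.7984e+02  3.0000e-02 -8.4750e+01] w 0.024 F [-0.5  0.6 -1.3]
tool shift /0.5: [0.0006 0.0023 0.0169] rows>= 0.17
turn/pi: [-0.0009  0.0002  0.0014]
```

View pics/w17.png

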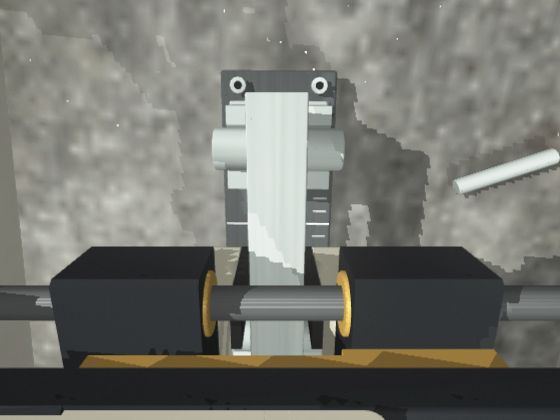

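View pics/s17.png

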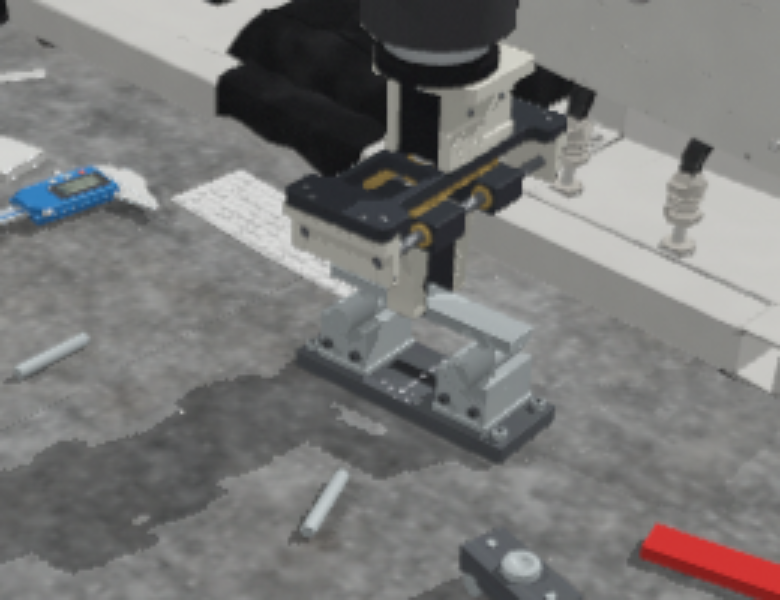

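```bash
python3 -m inch '[[[0.0005,0.002,0.008,0,0,0.001,1],[0,0,0.004,0,0,0,1],[0,0,0,0,0,0,1],[0,0,0,0,0,0,1]]]'
python3 - <<'E'
from ov import *
wd([.6473,.0523,.065],-85)
E
```

```text
t: 21.9
eef_pos: [0.6475, 0.052, 0.0668]
ee_rot: [-3.139, 0.001, -1.483]
force: [-0.4, 0.7, -1.5]
width: 0.024
t 21.9 pos [0.6475 0.052  0.0668] rot deg [-1.7985e+02  4.0000e-02 -8.4960e+01] w 0.024 F [-0.4  0.7 -1.5]
tool shift /0.5: [-0.0005  0.0005  0.0037] rows>= 0.04
turn/pi: [-0.0008  0.0002  0.0002]
```

```bash
python3 -m inch '[[[0,0,0.003,0,0,0,1],[0,0,0.002,0,0,0,1],[0,0,0,0,0,0,1]]]'
```

```text
t: 22.2
eef_pos: [0.6477, 0.052, 0.0664]
ee_rot: [-3.138, 0.0, -1.482]
force: [-6.8, 1.0, 14.0]
width: 0.0242
```

```bash
python3 -m inch '[[[0,0,-0.002,0,0,0,1],[0,0,0,0,0,0,0.65],[0,0,0,0,0,0,0.55],[0,0,0,0,0,0,0.45],[0,0,0,0,0,0,0.45],[0,0,0,0,0,0,0.45]]]'
python3 -m inch '[[[0,0,-0.04,0,0,0,0.45],[0,0,-0.08,0,0,0,0.45],[0,0,-0.08,0,0,0,0.3],[-0.08,0,-0.04,0,0,0,0.3],[-0.08,0,-0.04,0,0,0,0.3],[0,0,0,0,0,0,0.3],[0,0,0,0,0,0,0.3],[0,0,0,0,0,0,0.3]]]'
python3 - <<'E'
from ov import *
wd([.6473,.0523,.065],-85)
im=grab_frame("wrist");i=camera_info("wrist"); cv2.imwrite("pics/w18.png",im)
cv2.imwrite("pics/w18c.png",cv2.resize(im[40:250,170:380],(600,600),interpolation=cv2.INTER_CUBIC))
import pickle;pickle.dump(i,open("w18.pkl","wb"))
im=grab_frame("scene")[60:260,160:420]; im=cv2.resize(im,None,fx=3,fy=3)
cv2.imwrite("pics/s18.png",im)
E
```

```text
t: 22.8
eef_pos: [0.6475, 0.0521, 0.065]
ee_rot: [-3.139, 0.001, -1.483]
force: [0.5, 0.2, 0.9]
width: 0.0477
t: 23.6
eef_pos: [0.6397, 0.1311, 0.2045]
ee_rot: [-3.14, 0.0, -1.483]
force: [-0.1, -0.0, -0.0]
width: 0.0612
t 23.6 pos [0.6397 0.1311 0.2045] rot deg [-1.7993e+02  2.0000e-02 -8.4970e+01] w 0.0612 F [-0.1 -0.  -0. ]
tool shift /0.5: [ 0.1585 -0.001   0.279 ] rows>= 3.21
turn/pi: [-0.0004  0.0001  0.0002]
```

View pics/w18c.png

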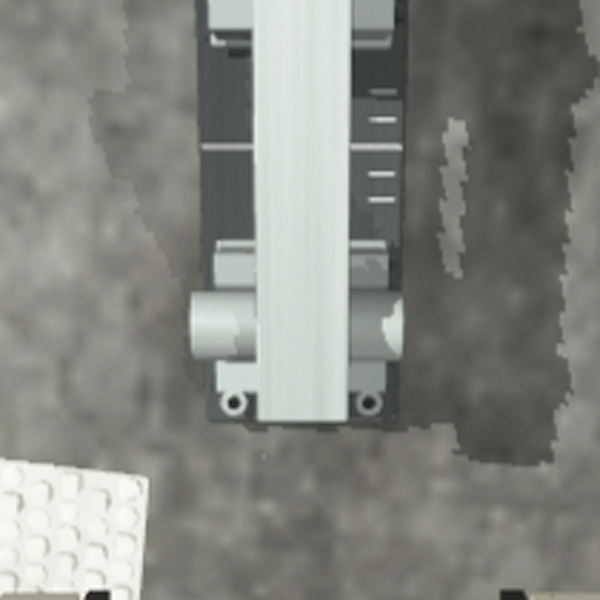

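View pics/s18.png

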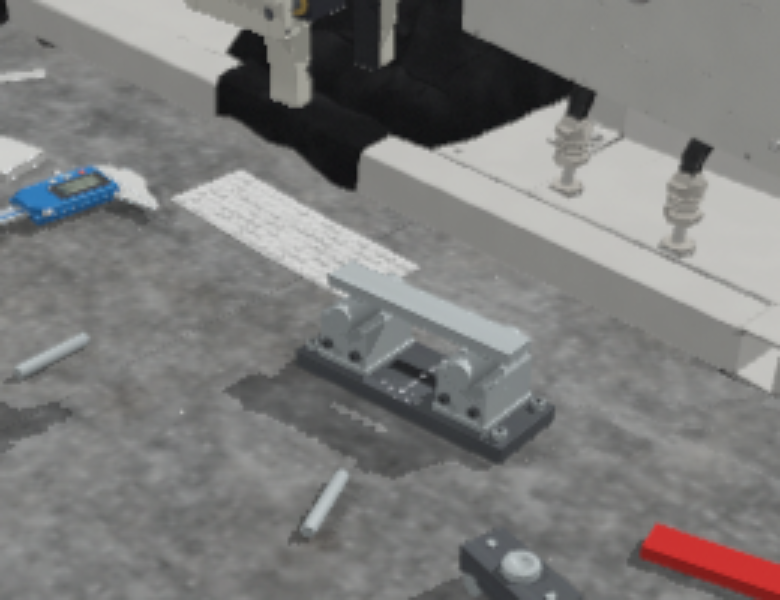

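```bash
python3 - <<'E'
from ov import *
import pickle
i=pickle.load(open("w18.pkl","rb"))
im=cv2.imread("pics/w18.png");cv2.imwrite("pics/w18d.png",cv2.resize(im[0:110,230:340],(600,600),interpolation=cv2.INTER_CUBIC))
f=lambda p,z:p2w(i,*crop2(p,600/210,170,40),z)
a=(f((200,147),.014)+f((402,147),.014))/2
b=(f((257,421.5),.072)+f((347,421.5),.072))/2
c=(f((216,245),.049)+f((388,245),.049)+f((217,391),.049)+f((385,391),.049))/4
print(a,b,c,b-a, "expect dist .075; bar centre local y:",np.linalg.norm((b-a)[:2])-.075, np.linalg.norm((c-a)[:2]))
print("near plate corners",f((207,421),.014),f((401,421),.014))
E
```

```text
[0.6478427  0.05300605 0.014     ] [0.64097884 0.12646889 0.072     ] [0.64337317 0.10143388 0.049     ] [-0.00686386  0.07346283  0.058     ] expect dist .075; bar centre local y: -0.001217208599391742 0.04863363929210923
near plate corners [0.67153045 0.14275968 0.014     ] [0.60718073 0.1371415  0.014     ]
```

View pics/w18d.png

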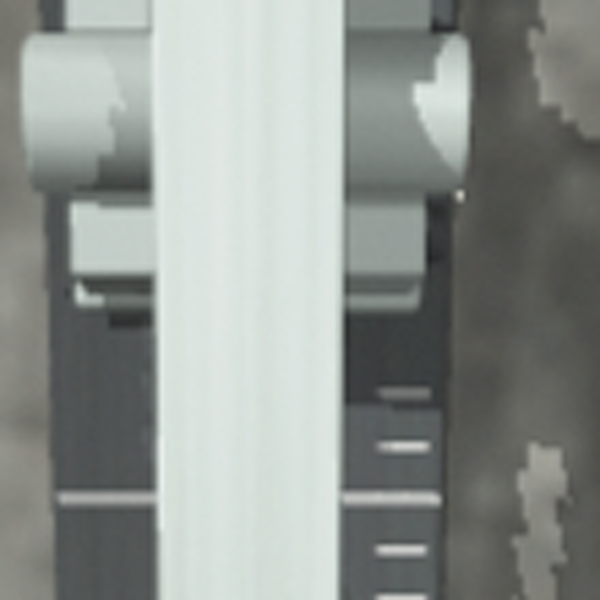

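```bash
python3 -m inch '[[[0,0,0,0,0,0.0406,0.3],[0,0,0,0,0,0.0406,0.3],[0,0,0,0,0,0,0.3]]]'
python3 - <<'E'
from ov import *
wd([.537,-.09,.2],-99.6)
E
```

```text
t: 24.0
eef_pos: [0.64, 0.1306, 0.2046]
ee_rot: [-3.14, 0.001, -1.741]
force: [-0.2, -0.4, -0.3]
width: 0.0615
t 24.0 pos [0.64   0.1306 0.2046] rot deg [-1.7992e+02  4.0000e-02 -9.9750e+01] w 0.0615 F [-0.2 -0.4 -0.3]
tool shift /0.5: [0.4697 0.1284 0.0088] rows>= 4.87
turn/pi: [-0.0005  0.0002 -0.0008]
```

```bash
python3 -m inch '[[[0.0783,0.0214,0,0,0,0,0.3],[0.0783,0.0214,0,0,0,0,0.3],[0.0783,0.0214,0,0,0,0,0.3],[0.0783,0.0214,0,0,0,0,0.3],[0.0783,0.0214,0,0,0,0,0.3],[0.0783,0.0214,0,0,0,0,0.3],[0,0,0,0,0,0,0.3],[0,0,0,0,0,0,0.3]]]'
python3 - <<'E'
from ov import *
wd([.5303,-.1331,.1],-99.6)
im=grab_frame("wrist");i=camera_info("wrist"); cv2.imwrite("pics/w19.png",im)
import pickle;pickle.dump(i,open("w19.pkl","wb"))
for B in rig(fx=(.6473,.0523,r(5))): drawbox(im,i,B)
cv2.imwrite("pics/w19o.png",im)
im=cv2.imread("pics/w19.png")
cv2.imwrite("pics/w19c.png",cv2.resize(im[120:240,220:340],(600,600),interpolation=cv2.INTER_CUBIC))
E
```

```text
t: 24.8
eef_pos: [0.5373, -0.0906, 0.2049]
ee_rot: [-3.139, 0.001, -1.737]
force: [0.5, -0.2, 0.3]
width: 0.0613
t 24.8 pos [ 0.5373 -0.0906  0.2049] rot deg [-1.7985e+02  8.0000e-02 -9.9540e+01] w 0.0613 F [ 0.5 -0.2  0.3]
tool shift /0.5: [0.0864 0.0003 0.2097] rows>= 2.27
turn/pi: [-0.0008  0.0004  0.0004]
```

View pics/w19o.png

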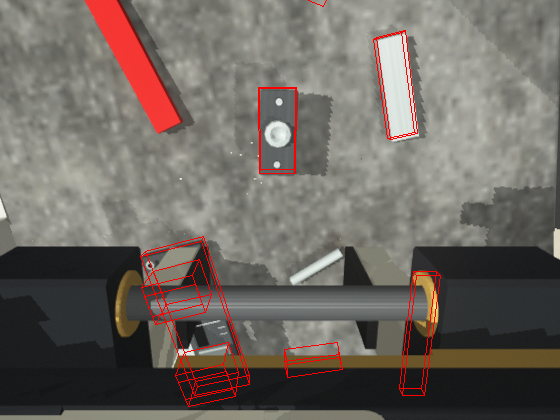

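View pics/w19c.png

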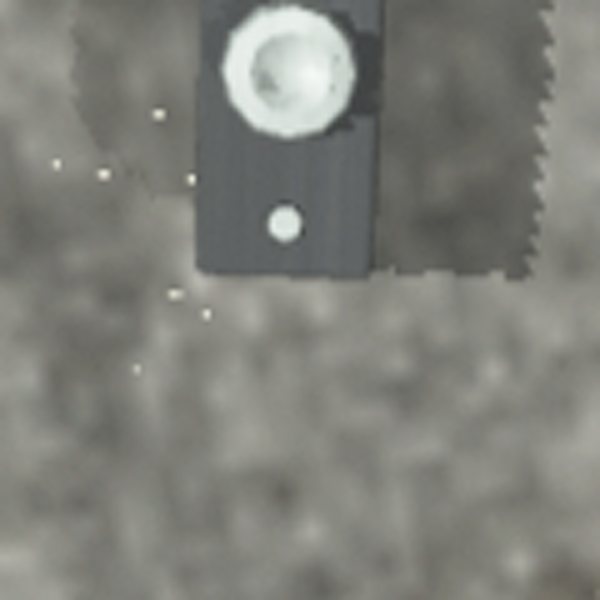

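```bash
python3 - <<'E'
from ov import *
wd([.5305,-.1325,.005],-99.9)
E
python3 -m inch '[[[0.043,0,0.05,0,0,0.002,0.3],[0.043,0,0.05,0,0,0,0.3],[0,0,0.09,0,0,0,0.3],[0,0,0.09,0,0,0,0.3],[0,0,0.07,0,0,0,0.3],[0,0,0.04,0,0,0,0.3],[0,0,0.006,0,0,0,0.3],[0,0,0,0,0,0,0.3],[0,0,0,0,0,0,0.3]]]'
python3 - <<'E'
from ov import *
wd([.5305,-.1325,.005],-99.9)
cv2.imwrite("pics/w20.png",grab_frame("wrist"))
E
```

```text
t 24.85 pos [ 0.5378 -0.0899  0.2049] rot deg [-1.7985e+02  8.0000e-02 -9.9510e+01] w 0.0615 F [ 0.  -0.2  0.4]
tool shift /0.5: [0.087  0.0013 0.3996] rows>= 4.09
turn/pi: [-0.0008  0.0004  0.0022]
t: 25.75
eef_pos: [0.5323, -0.1311, 0.0079]
ee_rot: [-3.137, 0.002, -1.743]
force: [-0.4, 0.1, -0.4]
width: 0.0611
t 25.75 pos [ 0.5323 -0.1311  0.0079] rot deg [-1.7976e+02  9.0000e-02 -9.9840e+01] w 0.0611 F [-0.4  0.1 -0.4]
tool shift /0.5: [0.0034 0.003  0.0058] rows>= 0.07
turn/pi: [-0.0013  0.0005  0.0003]
```

View pics/w20.png

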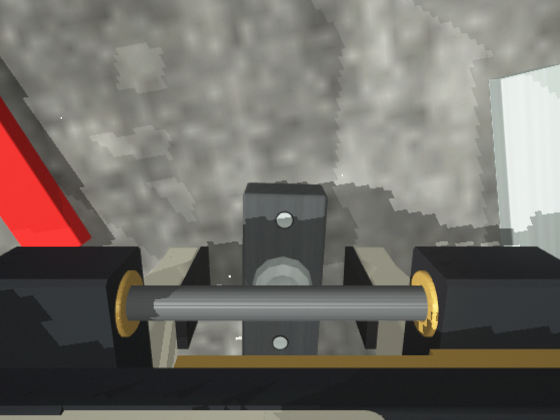

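```bash
python3 -m inch '[[[0.0034,0.004,0.005,-0.0013,0.0005,0.008,0.3],[0,0,0,0,0,0,0.3],[0,0,0,0,0,0,0.3]]]'
python3 - <<'E'
from ov import *
wd([.5305,-.1325,.005],-99.9)
cv2.imwrite("pics/w21.png",grab_frame("wrist"))
E
```

```text
t: 26.1
eef_pos: [0.5289, -0.1329, 0.0048]
ee_rot: [3.141, 0.0, -1.769]
force: [-0.1, 0.6, -0.3]
width: 0.0614
t 26.1 pos [ 0.5289 -0.1329  0.0048] rot deg [ 179.95    0.   -101.38] w 0.0614 F [-0.1  0.6 -0.3]
tool shift /0.5: [-0.0014 -0.0029 -0.0005] rows>= 0.03
turn/pi: [ 0.0003  0.     -0.0082]
```

View pics/w21.png

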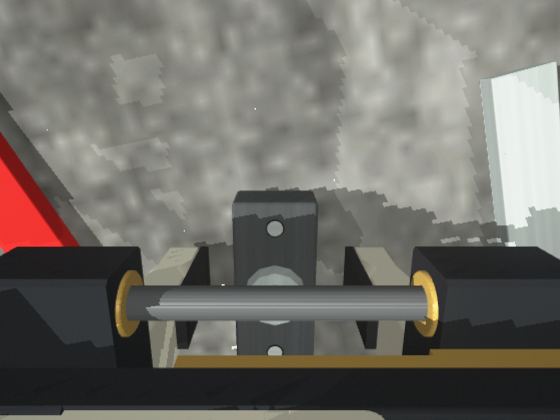

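```bash
python3 - <<'E'
from ov import *
i=camera_info("wrist");s=get_state();c=s["eef_pos"];R=Ro.from_euler("xyz",s["ee_rot"]).as_matrix()
for u,v,z in ((234,203,.03),(318,203,.03),(275,228,.03),(275,351,.03)): print((R.T@(p2w(i,u,v,z)-c)).round(4))
E
```

```text
[ 0.0358 -0.0153 -0.0253]
[ 0.0358  0.0156 -0.0253]
[ 0.0261 -0.0002 -0.0253]
[-0.0281 -0.0003 -0.0253]
```

```bash
python3 -m inch '[[[-0.002,0,0,0,0,0,0.3],[0,0,0,0,0,0,1],[0,0,0,0,0,0,1],[0,0,0,0,0,0,1],[0,0,0,0,0,0,1],[0,0,0,0,0,0,1],[0,0,0,0,0,0,1],[0,0,0,0,0,0,1]]]' 45
python3 -m inch '[[[0,0,-0.03,0,0,0,1],[0,0,-0.07,0,0,0,1],[0,0,-0.09,0,0,0,1],[0,0,-0.09,0,0,0,1],[0,0,0,0,0,-0.0456,1],[0,0,0,0,0,-0.0456,1],[0,0,0,0,0,0,1],[0,0,0,0,0,0,1]]]'
python3 - <<'E'
from ov import *
wd([.6473,.0523,.14],-85)
im=grab_frame("wrist");i=camera_info("wrist");cv2.imwrite("pics/w22.png",im)
im=grab_frame("scene")[60:260,160:420]; im=cv2.resize(im,None,fx=3,fy=3)
cv2.imwrite("pics/s22.png",im)
E
```

```text
t: 26.95
eef_pos: [0.5292, -0.1319, 0.0043]
ee_rot: [3.14, -0.0, -1.769]
force: [0.8, -0.1, -0.4]
width: 0.0314
t: 27.75
eef_pos: [0.5284, -0.1319, 0.1436]
ee_rot: [3.138, 0.001, -1.487]
force: [0.1, -0.4, -3.4]
width: 0.0316
t 27.75 pos [ 0.5284 -0.1319  0.1436] rot deg [ 1.798e+02  3.000e-02 -8.521e+01] w 0.0316 F [ 0.1 -0.4 -3.4]
tool shift /0.5: [-0.3472 -0.2678  0.0064] rows>= 4.39
turn/pi: [ 0.0011  0.0002 -0.0012]
```

View pics/w22.png

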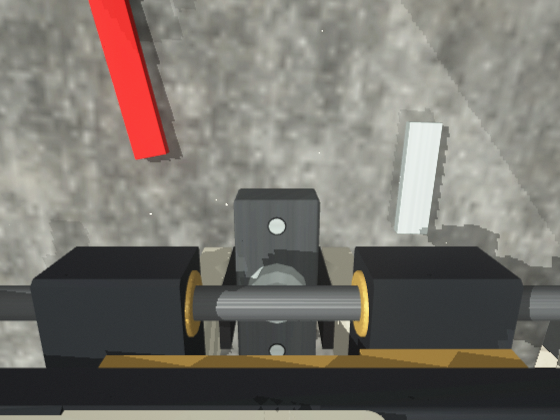

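View pics/s22.png

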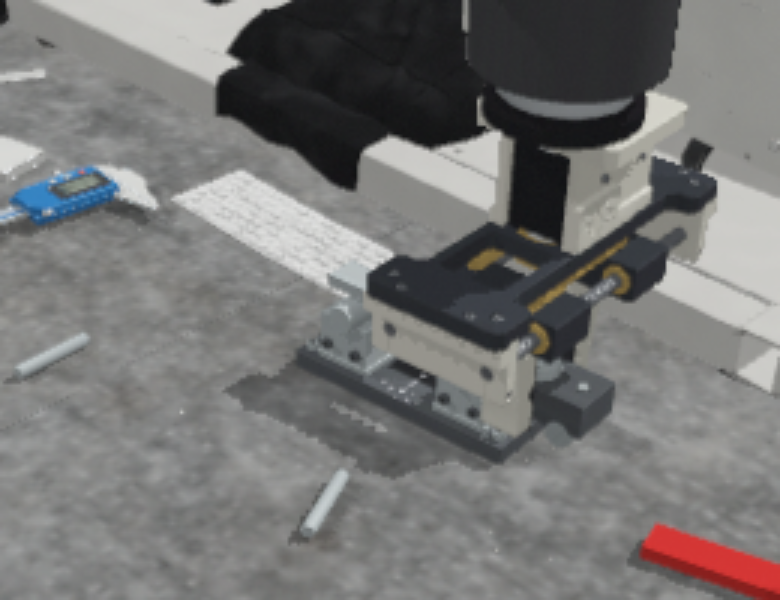

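```bash
python3 -m inch '[[[-0.0579,-0.0446,0,0.001,0,-0.001,1],[-0.0579,-0.0446,0,0,0,0,1],[-0.0579,-0.0446,0,0,0,0,1],[-0.0579,-0.0446,0,0,0,0,1],[-0.0579,-0.0446,0,0,0,0,1],[-0.0579,-0.0446,0,0,0,0,1],[0,0,0,0,0,0,1],[0,0,0,0,0,0,1],[0,0,0,0,0,0,1]]]'
python3 - <<'E'
from ov import *
wd([.6475,.0521,.083],-85)
im=grab_frame("wrist");i=camera_info("wrist");cv2.imwrite("pics/w23.png",im)
E
```

```text
t: 28.75
eef_pos: [0.6461, 0.0528, 0.1438]
ee_rot: [3.141, -0.0, -1.481]
force: [-0.1, -0.3, -3.4]
width: 0.0316
t 28.75 pos [0.6461 0.0528 0.1438] rot deg [179.99  -0.   -84.85] w 0.0316 F [-0.1 -0.3 -3.4]
tool shift /0.5: [ 0.0017 -0.0028  0.1215] rows>= 1.22
turn/pi: [ 0.     -0.      0.0008]
```

View pics/w23.png

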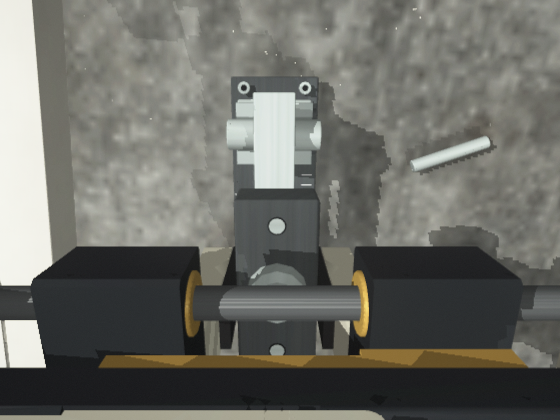

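```bash
python3 -m inch '[[[0.0017,-0.003,0.05,0,0,0.0005,1],[0,0,0.04,0,0,0,1],[0,0,0.03,0,0,0,1],[0,0,0,0,0,0,1],[0,0,0,0,0,0,1]]]'
python3 - <<'E'
from ov import *
wd([.6475,.0521,.0765],-85)
im=grab_frame("wrist");i=camera_info("wrist");cv2.imwrite("pics/w24.png",im)
im=grab_frame("scene")[60:260,160:420]; im=cv2.resize(im,None,fx=3,fy=3)
cv2.imwrite("pics/s24.png",im)
E
```

```text
t: 29.3
eef_pos: [0.6484, 0.0518, 0.0849]
ee_rot: [-3.14, -0.0, -1.482]
force: [0.2, 0.7, -3.5]
width: 0.0319
t 29.3 pos [0.6484 0.0518 0.0849] rot deg [-179.92   -0.    -84.92] w 0.0319 F [ 0.2  0.7 -3.5]
tool shift /0.5: [-0.0007  0.0018  0.0169] rows>= 0.17
turn/pi: [-0.0005 -0.      0.0005]
```

View pics/w24.png

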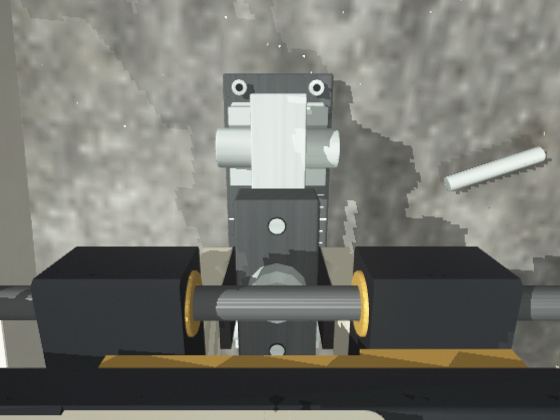

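View pics/s24.png

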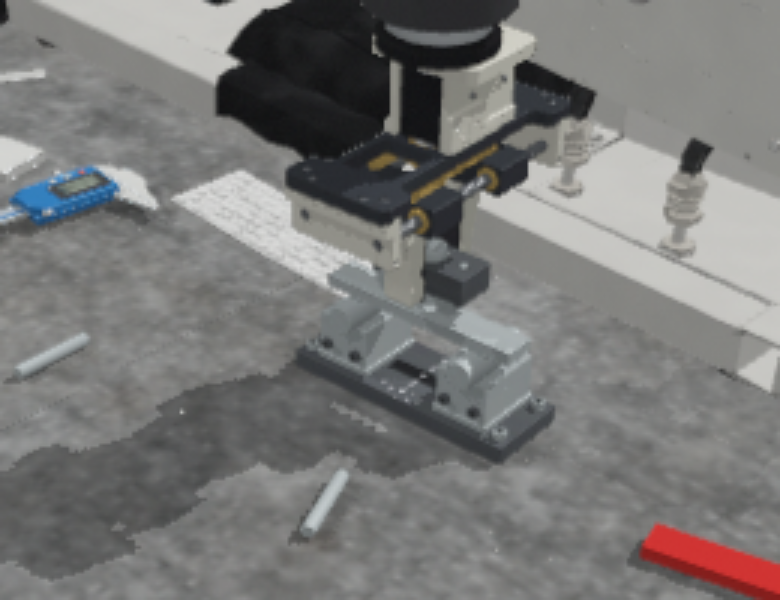

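```bash
python3 -m inch '[[[0,0.001,0.008,0,0,0,1],[0,0,0.005,0,0,0,1],[0,0,0,0,0,0,1],[0,0,0,0,0,0,1]]]'
python3 - <<'E'
from ov import *
wd([.6475,.0521,.0765],-85)
E
```

```text
t: 29.8
eef_pos: [0.6479, 0.0525, 0.078]
ee_rot: [-3.14, 0.0, -1.481]
force: [-0.7, -0.2, -3.9]
width: 0.0315
t 29.8 pos [0.6479 0.0525 0.078 ] rot deg [-1.7992e+02  2.0000e-02 -8.4860e+01] w 0.0315 F [-0.7 -0.2 -3.9]
tool shift /0.5: [0.0007 0.0008 0.0029] rows>= 0.03
turn/pi: [-0.0004  0.0001  0.0008]
```

```bash
python3 -m inch '[[[0.0005,0,0.002,0,0,0,1],[0,0,0.002,0,0,0,1],[0,0,0,0,0,0,1]]]'
```

```text
t: 30.1
eef_pos: [0.6481, 0.0522, 0.0764]
ee_rot: [-3.14, 0.0, -1.481]
force: [-0.3, -0.4, 0.7]
width: 0.0317
```

Just touching; a little more, then check before release.

```bash
python3 -m inch '[[[0,0,0.001,0,0,0,1],[0,0,0,0,0,0,1]]]'
python3 - <<'E'
from ov import *
wd([.6475,.0521,.0765],-85)
im=grab_frame("wrist");i=camera_info("wrist");cv2.imwrite("pics/w25.png",im)
cv2.imwrite("pics/w25c.png",cv2.resize(im[60:260,176:376],(600,600),interpolation=cv2.INTER_CUBIC))
E
```

```text
t: 30.3
eef_pos: [0.6481, 0.0523, 0.0763]
ee_rot: [-3.139, 0.0, -1.481]
force: [-3.1, 0.6, 4.6]
width: 0.0315
t 30.3 pos [0.6481 0.0523 0.0763] rot deg [-1.7988e+02  2.0000e-02 -8.4850e+01] w 0.0315 F [-3.1  0.6  4.6]
tool shift /0.5: [ 0.0003  0.0012 -0.0003] rows>= 0.01
turn/pi: [-0.0007  0.0001  0.0008]
```

View pics/w25c.png

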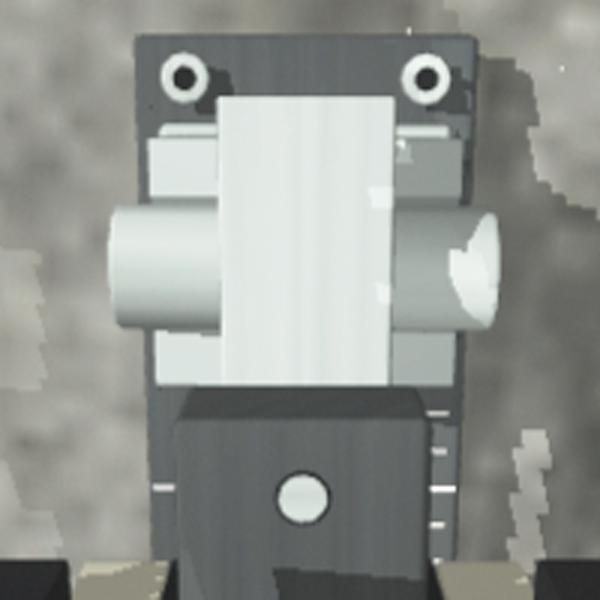

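```bash
python3 -m inch '[[[0,0,-0.0015,0,0,0,1],[0,0,0,0,0,0,0.58],[0,0,0,0,0,0,0.5],[0,0,0,0,0,0,0.42],[0,0,0,0,0,0,0.4],[0,0,0,0,0,0,0.4]]]'
python3 -m inch '[[[0,0,-0.03,0,0,0,0.4],[0,0,-0.08,0,0,0,0.4],[0,0,-0.09,0,0,0,0.4],[-0.08,0,-0.05,0,0,0,0.4],[-0.08,0,-0.05,0,0,0,0.4],[0,0,0,0,0,0,0.4],[0,0,0,0,0,0,0.4],[0,0,0,0,0,0,0.4]]]'
python3 - <<'E'
from ov import *
wd([.6475,.0521,.0765],-85)
im=grab_frame("wrist");i=camera_info("wrist");cv2.imwrite("pics/w26.png",im)
import pickle;pickle.dump(i,open("w26.pkl","wb"))
cv2.imwrite("pics/w26c.png",cv2.resize(im[20:250,166:396],(600,600),interpolation=cv2.INTER_CUBIC))
im=grab_frame("scene")[60:260,160:420]; im=cv2.resize(im,None,fx=3,fy=3)
cv2.imwrite("pics/s26.png",im)
cv2.imwrite("pics/t26.png",cv2.resize(grab_frame("top")[120:280,150:410],None,fx=3,fy=3))
E
```

```text
t: 30.95
eef_pos: [0.6479, 0.0522, 0.0761]
ee_rot: [-3.14, 0.0, -1.481]
force: [-0.5, 1.1, -0.1]
width: 0.0523
t: 31.75
eef_pos: [0.64, 0.1314, 0.2253]
ee_rot: [3.142, -0.0, -1.481]
force: [-0.0, -0.3, 0.1]
width: 0.0524
t 31.75 pos [0.64   0.1314 0.2253] rot deg [180.    -0.   -84.87] w 0.0524 F [-0.  -0.3  0.1]
tool shift /0.5: [ 0.1592 -0.0008  0.2977] rows>= 3.38
turn/pi: [ 0.     -0.      0.0007]
```

View pics/w26c.png

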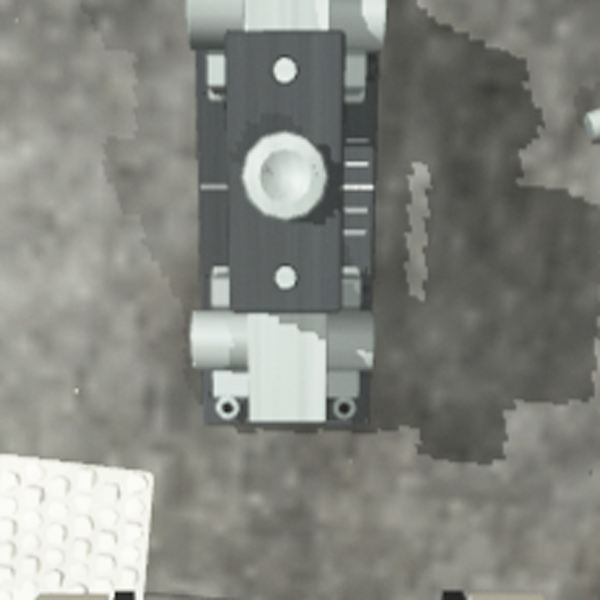

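View pics/s26.png

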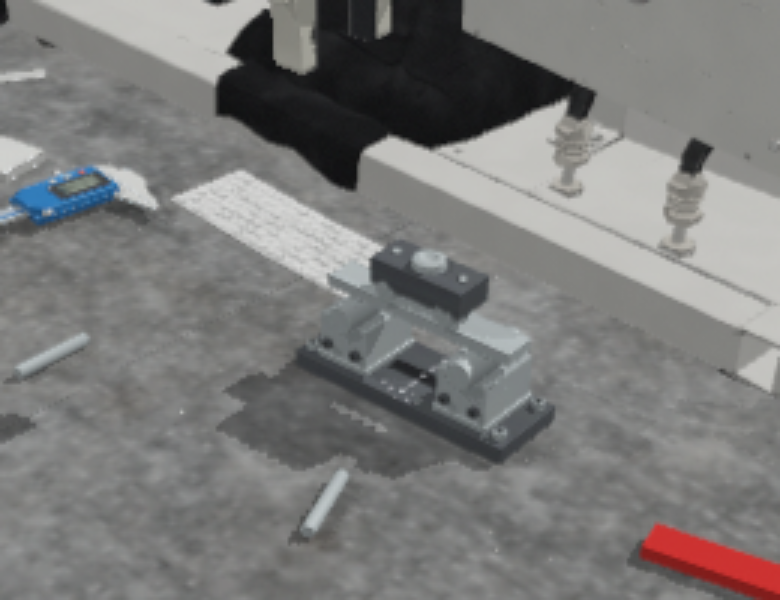

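View pics/t26.png

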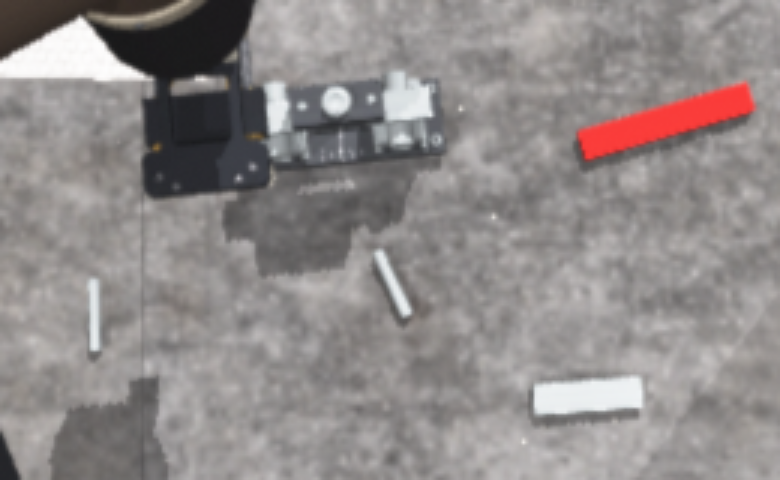

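```bash
python3 - <<'E'
from ov import *
import pickle
i=pickle.load(open("w26.pkl","rb")); s=600/230
f=lambda p,z:p2w(i,*crop2(p,s,166,20),z)
def loc(p,q=(.6473,.0523,r(5))):
    c,n=np.cos(q[2]),np.sin(q[2]);d=p[:2]-np.array(q[:2]);return np.round([(c*d[0]+n*d[1])*1e3,(-n*d[0]+c*d[1])*1e3],1)
for n,p,z in [("bolt1",(285,70),.102),("bolt2",(286,277),.102),("seat",(285,175),.108),("edge far L",(227,32),.102),("far R",(343,31),.102),("near L",(230,309),.102),("near R",(340,311),.102),
 ("line L",(200,187),.014),("line R",(374,187),.014),("bar end L",(249,424),.072),("bar end R",(326,424),.072),("rolA L",(190,340),.052),("rolA R",(373,340),.052),("screw L",(227,408),.016),("screw R",(344,408),.016)]:
    print(n,loc(f(p,z)))
E
```

```text
bolt1 [  0.6 -28. ]
bolt2 [ 0.4 26.1]
seat [ 0.6 -1.1]
edge far L [ 15.9 -37.3]
far R [-14.7 -37.6]
near L [16.3 35.1]
near R [-15.   35.6]
line L [31.6  0.7]
line R [-31.2   0.7]
bar end L [12.4 75.2]
bar end R [-12.6  75.1]
rolA L [32.8 50.7]
rolA R [-28.9  50.6]
screw L [23.  81.4]
screw R [-21.6  81.4]
```

```bash
python3 -m inch '[[[-0.06,0,-0.03,0,0,0,0.4],[-0.06,0,-0.03,0,0,0,0.4],[0,0,0,0,0,0,0.4],[0,0,0,0,0,0,0.4]]]'
python3 - <<'E'
from ov import *
wd([.6475,.0521,.0765],-85)
im=grab_frame("wrist");i=camera_info("wrist");cv2.imwrite("pics/w27.png",im)
import pickle;pickle.dump(i,open("w27.pkl","wb"))
cv2.imwrite("pics/w27c.png",cv2.resize(im[10:210,176:376],(600,600),interpolation=cv2.INTER_CUBIC))
E
```

```text
t: 32.3
eef_pos: [0.635, 0.1915, 0.2558]
ee_rot: [-3.141, 0.0, -1.481]
force: [0.3, 0.5, 0.1]
width: 0.0525
t 32.3 pos [0.635  0.1915 0.2558] rot deg [-1.7995e+02  1.0000e-02 -8.4840e+01] w 0.0525 F [0.3 0.5 0.1]
tool shift /0.5: [0.28   0.0006 0.3585] rows>= 4.55
turn/pi: [-0.0003  0.0001  0.0009]
```

View pics/w27c.png

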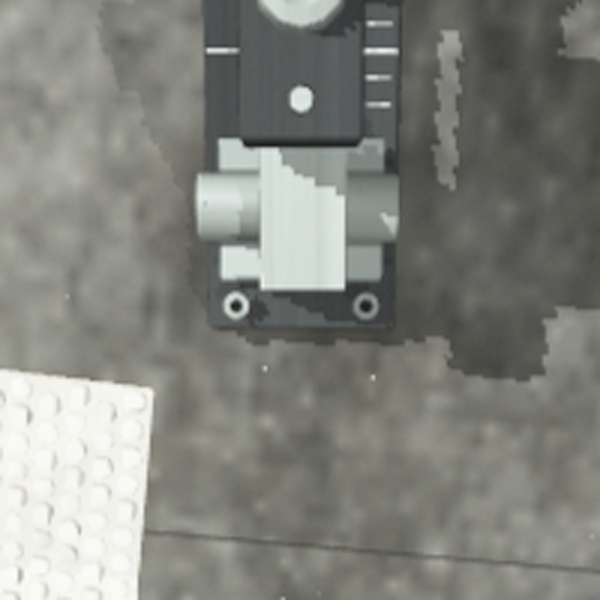

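```bash
python3 -m inch '[[[0.07,0,-0.04,0,0,0,0.4],[0.07,0,-0.04,0,0,0,0.4],[0.07,0,-0.04,0,0,0,0.4],[0,0,0,0,0,0,0.4],[0,0,0,0,0,0,0.4]]]'
python3 - <<'E'
from ov import *
wd([.6475,.0521,.0765],-85)
im=grab_frame("wrist");i=camera_info("wrist");cv2.imwrite("pics/w28.png",im)
import pickle;pickle.dump(i,open("w28.pkl","wb"))
cv2.imwrite("pics/w28c.png",cv2.resize(im[60:260,176:376],(600,600),interpolation=cv2.INTER_CUBIC))
E
```

```text
t: 32.85
eef_pos: [0.6443, 0.0852, 0.3159]
ee_rot: [-3.14, 0.001, -1.484]
force: [-0.1, 1.1, -0.2]
width: 0.0524
t 32.85 pos [0.6443 0.0852 0.3159] rot deg [-1.7993e+02  4.0000e-02 -8.5040e+01] w 0.0524 F [-0.1  1.1 -0.2]
tool shift /0.5: [ 0.0668 -0.      0.4788] rows>= 4.83
turn/pi: [-0.0004  0.0002 -0.0002]
```

View pics/w28c.png

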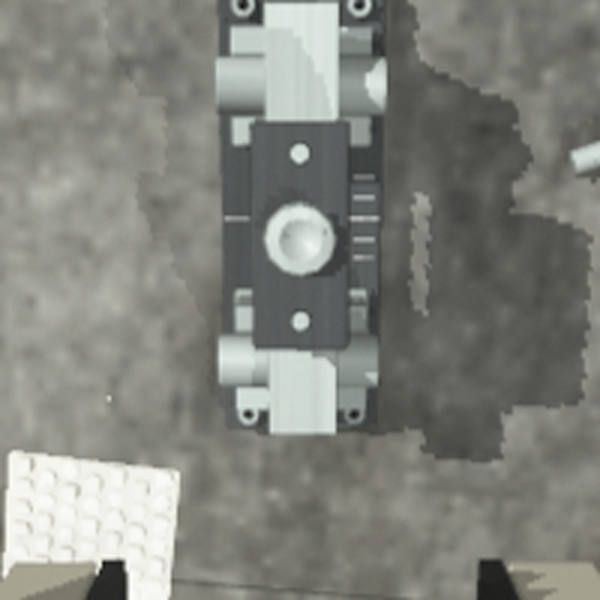

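```bash
python3 - <<'E'
from ov import *
import pickle
i=pickle.load(open("w28.pkl","rb")); s=3
f=lambda p,z:p2w(i,*crop2(p,s,176,60),z)
def loc(p,q=(.6473,.0523,r(5))):
    c,n=np.cos(q[2]),np.sin(q[2]);d=p[:2]-np.array(q[:2]);return np.round([(c*d[0]+n*d[1])*1e3,(-n*d[0]+c*d[1])*1e3],1)
for n,p,z in [("bolt1",(300,153.5),.102),("bolt2",(300.5,321),.102),("yoke far",(300,121.5),.102),("yoke near",(300,347.5),.102),
 ("line",(302,218),.014),("bar far",(301,1.5),.072),("bar near",(303,434),.072),("rolB top",(301,57),.0591),("rolB bot",(301,111),.0591),("rolA top",(300,335),.0591),("rolA bot",(300,386),.0591),("rolA L",(218,360),.052),("rolA R",(378,360),.052),("rolB L",(216,85),.052),("rolB R",(387,85),.052)]:
    print(n,loc(f(p,z)))
C=-i["R"].T@i["t"];print(C)
E
```

```text
bolt1 [  0.3 -26.5]
bolt2 [ 0.2 27.6]
yoke far [  0.3 -36.3]
yoke near [ 0.3 36.6]
line [-0.3  1.8]
bar far [  0.  -74.6]
bar near [-0.7 75.3]
rolB top [  0.  -57.6]
rolB bot [  0.  -39.5]
rolA top [ 0.4 40.7]
rolA bot [ 0.4 60.2]
rolA L [31.7 51.7]
rolA R [-29.3  51.7]
rolB L [ 30.3 -48.4]
rolB R [-30.6 -48.4]
[0.65040805 0.0127648  0.47435778]
```

```bash
python3 -c "
from station import *
print(job_done()); print(get_state()['t'])"
```

```text
the job is handed in; nothing more can be done
None
the job is handed in; nothing more can be done
```

The fixture is set up and handed in at about 33 s of the 99 s allowed. I laid a thick roller in each V-groove, rested the long bar across both, then stood the yoke upright on the bar.

- **Last checks:** the final wrist picture shows the bar and the yoke each centred to within about 1 mm and square to the rollers. The gripper was clear of everything. The highest contact force I read was about 14 N, while setting the bar down.
- **Small offsets:** the roller in the +y groove sits about 1–2 mm off-centre along its axis; the other is centred within about 0.5 mm.
- **Disagreement:** the first wrist view put the yoke about 1 mm towards −y. The second, which showed nearly the whole assembly, put it within 0.5 mm of the bar's centre. In that view the rollers and the bed's centre line read 1–2 mm towards +y. I took these differences as camera calibration error and did not adjust anything.
- **Unused parts:** the thin rollers, short bar and red bar were not touched. The top camera image shows them lying where they were at the start.

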